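# Prop the sprung catch and draw out the vapour tube

## Task

A sprung catch holds the flanged vapour tube in the evaporator's drive head: push the loose wooden wedge, thin end first, under the foot of the catch's arm until the catch is up against its stop and the push goes firm, without forcing it further, and leave the wedge there to hold it up. Then draw the tube part of the way out by its end, let go of it while it still sits in the bore, take a new grip and draw it clear. Lay it, without dropping it, in both notches of the tube rest with its middle midway between them, and leave the jar, beaker and bottle where they are.

Things in the scene. Friction and masses are not known exactly. Their poses are not given: they have to be found in the camera images.
- head: Drive head fixed to the bench: white block 90 wide (x), 158 long (y), 114 mm high, with a horizontal bore 24 mm wide and high, 150 deep, its axis 57 mm up. Origin on the bench under the bore's mouth; x across, y from the mouth INTO the bore, z up. It carries the catch. Beyond x -46 mm the bench beside it is bare. A guide post, 10 mm thick, 125 high, stands at x 32, y -19.
- mouth (a point): Centre of the bore's mouth, 57 mm above the bench. Axes as the head's: the tube comes out along -y. The catch's bar crosses over the tube before the mouth (y -24 to -14, x -41 to 43, z 67.5 to 85.5 mm in the head's frame when down) and blocks the flange; a leg at x -36 joins it to the low arm, which runs to x -115 at z 29 to 39 mm.
- catch_end (a point): Top face of the catch's arm above its foot: x -97, y -26, z 39 mm in the head's frame when down; rises with the catch. The foot is a flat pad 34 x 34 x 6 mm under the arm, centred at x -97, y -28 (outer edge y -45). It is screwed to another height each time: its underside is 9 to 17 mm above the bench with the catch down. The wedge goes under it along +y.
- catch (a joint): Lift of the sprung catch in m: 0 down, 0.014 up against its rigid stop. The spring presses it down with about 3 to 4 N all told; it drops at once when let go. The flange passes under it from about 0.010. Pushing the wedge takes 3 to 9 N until the stop, then rises quickly; 15 N is firm, 40 N is forcing.
- tube: Stainless vapour tube, 20 mm diameter, 220 mm long, about 0.25 kg. Origin on its axis at mid-length (also about its balance point); y along the axis. A flange of 40 mm diameter, 8 mm thick, is centred at y -41 mm. At the start it lies in the bore, axis 55 mm above the bench, y along the head's y, flange between mouth and catch bar; 52 mm stick out in front of the bar, at the tube's -y end.
- wedge: Plain wooden wedge lying flat on the bench, 190 long (y), 36 wide (x), flat underside. Origin at the centre of the underside. The top slopes evenly from 38.7 mm high at the thick end (y -95) to 7 mm at the thin end (y +95): 1 mm up for every 6 mm. Upright sides to grip across the width at the thick end. It stays by friction where left. About 0.09 kg.
- rest: White plastic tube rest fixed to the bench, 70 wide (x), 170 long (y), 46 mm high. Origin on the bench under its middle. Two upward-open V notches (41 mm wide at the top, 12 mm long in y) at y -66 and y +66 mm; between them a bare plate 8 mm thick. A lying tube's axis comes 45 mm above the bench; its flange goes between the notches, either way round.
- cradle (a point): Point midway between the two notches, 45 mm above the bench, where the tube's middle belongs; axes as the rest's.
- reagent: Amber bottle, 68 mm diameter, 150 high; bystander. Origin at the centre of its underside.
- beaker: White beaker, 76 mm diameter, 90 high; bystander. Origin at the centre of its underside.
- jar: White jar with black lid, 70 mm diameter, 80 high; bystander. Origin at the centre of its underside.
There are look-alikes about, which are no part of the job. Leave any pink, turquoise or yellow look-alike of the rest alone.

How it is judged:
By the outcome, as a careful person would: the job done as asked, in the order asked, and still so for the second after the job is handed in, with the robot touching nothing.
It also fails if it takes over 61 s, if anything falls off the work surface, if the arm or the gripper's body presses on something with over 40 N, if the wrist force passes 120 N, or if a joint passes its speed limit or range.

## Robot

A 6-joint arm with a two-finger parallel gripper is mounted at the origin on the work surface. World frame = base frame: x ahead of the robot, y to its left, z up, the work surface at z = 0. Lengths are in m, angles in rad, forces in N, time in s.
With the tool pointing down it reaches from about 0.425 to 0.95 m from the base axis. Payload 3.5 kg.
Tool frame: the origin (TCP) lies at the very end of the fingers, on their centre line; the grasp point (between the pads) lies 19 mm behind it; z points along the fingers, y is the direction in which the jaws open and shut (so a half turn about z gives the same grasp; the last joint's range is limited). The gripper opens to 85 mm and grips with 20 to 120 N. Pads are 22 mm wide; open, the fingers measure 114 mm over their backs; the gripper's body (76 mm by 85 mm) begins 54 mm behind the grasp point. The pads swing forward as they close: fully open they stand 13 mm farther back than shut.
Start: joints at [-1.462, 0.286, 1.577, -0, 1.279, -0.15], TCP at [0.173, -0.653, 0.231] pointing down, gripper open.
Joint ranges: [-2.77, 2.77], [-0.9, 2.22], [0.21, 2.48], [-1.53, 4.67], [0.24, 2.81], [-2.84, 2.84]. Speed limits (rad/s): [2.79, 2.79, 3.14, 3.14, 3.14, 3.14].

## Interface

Orientations are given as a rotation vector (axis times angle).
In Python, from cell import bot gives the robot as it stands. The module is installed in compiled form; this text tells all that it offers.
- The arm moves only by the tool arm_command, never from a script. Its argument "motion" is a list of rows, each an object with "offset": the shift along the tool's x, y, z normalised to -1 to 1, where 1 is 0.2 m, a list of three; "angular": the turn, a rotation vector about the tool's x, y, z normalised to -1 to 1, where 1 is pi rad, a list of three; "grip": the closure, from -1 (fully open) to 1 (shut). A call has exactly 5 rows; each row shifts and turns the commanded pose from where the row before left it, along the tool's axes as they then stand; what a row does not reach is not made up. A row lasts 1/12 s, in which the tool goes at most 41.7 mm and 7.16 degrees, less where a joint would pass 70% of its speed; a pose out of reach is approached as far as the arm can. A call with a number of a shift or a turn outside -1 to 1 is refused whole. A call with a gripper value outside its range is refused whole. The fingers move at their own pace and stop on an object; the grip force is fixed at half the most. Time passes only in rows, so rows that do not move let the fingers close, or fill a call up. It gives the time, the measured TCP pose, the force and the opening at its end, in the units of the state.
- bot.read_state(): the state, without advancing time (a new reading comes with each control period).
- bot.get_image(name): name is "scene" or "top" or "wrist"; returns a dict with "image" (480x640x3 uint8, blue, green, red), "range_z" (480x640 float32, m along the optical axis (not along the pixel's ray), 0 where there is no reading), "vfov" (degrees; the focal length in pixels is half the picture's height over the tangent of half this angle, whatever the lens; pixels are square), "cx", "cy" (the principal point, pixels), "k1" (the pictures are not rectified: a ray, as slopes to the right and down, at radius r is drawn at 1 + k1 r^2 times it, then the intrinsics apply), "xyz" and "attitude" of the camera in the world. Camera axes: x right, y down, z forward; pixel columns grow to the right and rows downward; lengths in m; the calibration is good to about 2 mm. A picture is of the moment at which its call begins.
- bot.hand_in(): hands the job in, once; it reports no verdict.
The state is a dict: "clock": time; "joint_pos": joint angles; "joint_velocities": joint speeds; "joint_torque": joint torques, N m; "tool_pos": TCP position; "tcp_rot": TCP orientation; "contact_force": force on the tool from outside, world axes, zero at the start; "wrist_torque": the same for the moment, N m; "finger_gap": opening from 0.0 (shut) to 1.0 (fully open).
Only numpy, scipy, OpenCV 4.12 (cv2) and the standard library are available. Lean on these libraries where they do the work, as an engineer would, in place of code of your own. Each camera call takes 0.05 s, during which the arm holds its last target. There are 200 camera calls.

## Working session

There is one attempt and no reset: what is moved stays moved. The work goes in short steps, Python scripts to look and compute and a tool call to move; the robot and the scene stay as the last step left them, time stands still between calls to the robot, and variables do not carry over. Pictures are saved under pics/ and viewed, about 8 in all and at most 12, crops included, and the job is handed in when it is done.

Besides the shell and the picture viewer there is one more tool, called after ">>>" by a JSON object that holds its "fn" and its "kwargs", one argument or row to a line. arm_command: Moves the arm, as the interface text tells. Scaled input: -1 to 1 covers 0.2 m each way for a shift and pi rad each way for a turn. Its arguments: {"type":"object","properties":{"motion":{"type":"array"}},"required":["motion"]}

```bash
mkdir -p pics
cat > h.py <<'E'
import numpy as np, cv2
from cell import bot
from scipy.spatial.transform import Rotation as R
def grab(n):
    d=bot.get_image(n); np.savez('pics/%s.npz'%n,**{k:np.array(v) for k,v in d.items()}); return d
def load(n):
    z=np.load('pics/%s.npz'%n); return {k:z[k] for k in z.files}
def cam(d):
    a=np.array(d['attitude']).astype(float)
    M=a if a.shape==(3,3) else (R.from_rotvec(a).as_matrix() if a.size==3 else R.from_quat(a).as_matrix())
    f=240/np.tan(np.radians(float(d['vfov']))/2)
    return M,np.array(d['xyz'],float),f
def world(d,uv,z=None):
    """pixels -> world by depth"""
    M,t,f=cam(d); uv=np.atleast_2d(uv).astype(float)
    K=np.array([[f,0,float(d['cx'])],[0,f,float(d['cy'])],[0,0,1]])
    p=(uv-[K[0,2],K[1,2]])/f; q=p.copy()
    for _ in range(20): q=p/(1+float(d['k1'])*(q**2).sum(1,keepdims=True))
    ray=np.c_[q,np.ones(len(q))]
    if z is None:
        dep=d['range_z'][uv[:,1].round().astype(int),uv[:,0].round().astype(int)]
        return (ray*dep[:,None])@M.T+t
    w=ray@M.T; return t+w*((z-t[2])/w[:,2])[:,None]
def cloud(d):
    v,u=np.mgrid[0:480,0:640]; return world(d,np.c_[u.ravel(),v.ravel()]).reshape(480,640,3)
E
cat > /tmp/a.py <<'E'
from h import *
for n in('scene','top','wrist'):
    d=grab(n); cv2.imwrite('pics/%s0.png'%n,d['image']); print(n,d['vfov'],d['cx'],d['cy'],d['k1'],d['xyz'],d['attitude'])
print(bot.read_state())
E
cp /tmp/a.py a.py; python3 a.py
```

```text
scene 53.55070501635719 324.7212269778264 229.49179615177687 0.04046588535981875 [1.22464401 0.08364554 0.94537752] [-1.56473657 -2.08393136  0.74631567]
top 51.334162590870854 331.0229295182043 241.2930630430998 -0.059633294880648446 [ 0.39559491 -0.09015723  1.44028861] [-2.15112588  2.17706418 -0.1030132 ]
wrist 70.9624921530371 313.35757294307825 239.64478901506436 -0.03380148600229363 [ 0.24233212 -0.63435424  0.37200105] [ 2.3030467  -1.77218738 -0.25757148]
{'clock': 0.15, 'joint_pos': array([-1.46196565e+00,  2.87006043e-01,  1.57787074e+00,  2.24509228e-05,
        1.27857762e+00, -1.50001941e-01]), 'joint_velocities': array([-0.00110491, -0.00146833, -0.00393386,  0.00068621, -0.00013407,
       -0.00019709]), 'joint_torque': array([ 4.32101897e-04, -4.06602502e+01, -2.93143272e+01, -1.76432254e-04,
        3.91366339e-03,  4.26474898e-06]), 'tool_pos': array([ 0.17274352, -0.65198672,  0.23021941]), 'tcp_rot': array([-3.11347671e+00, -4.05189091e-01, -9.38955425e-05]), 'contact_force': array([0.12477687, 0.44347911, 0.79951239]), 'wrist_torque': array([ 0.02637746, -0.03006396, -0.02907509]), 'finger_gap': 0.9967322230807729}
```

View pics/top0.png

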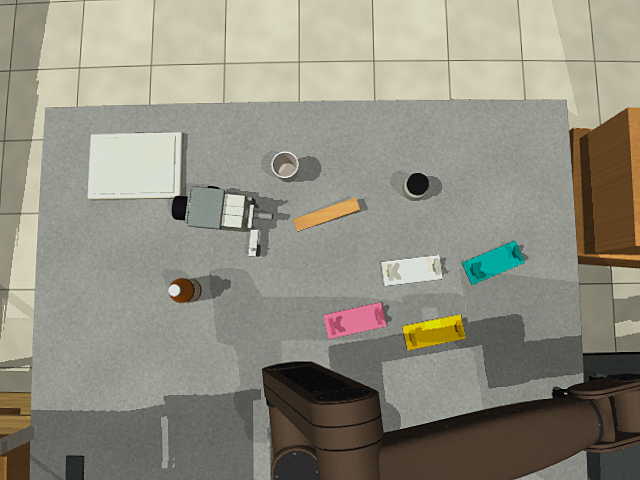

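View pics/scene0.png

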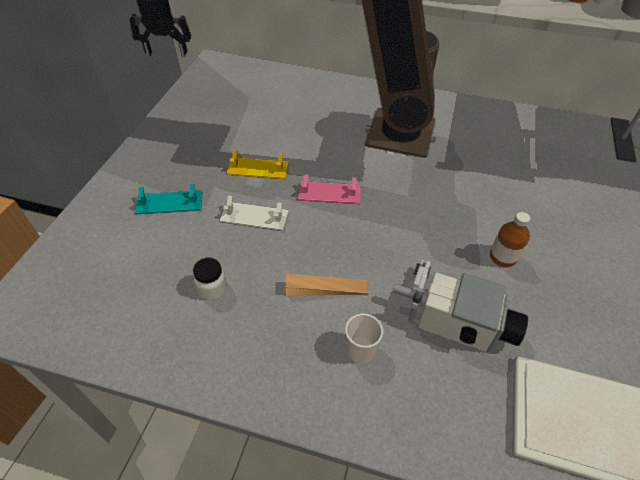

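The top view shows the following:
- Head at (222,208), with its mouth facing right and the catch foot at about (253,243).
- Wedge at (327,214), with its thick end at (358,204).
- Rest candidates: white (412,270), pink (355,321), yellow (434,332) and turquoise (493,262). I choose the white one. The white tray at (135,165) is not a rest.
- The wedge and tube (265,216) have no twins.

Next I measure these and check with a close crop.

```bash
cat > b.py <<'E'
from h import *
d=load('top'); P=cloud(d); im=d['image']
def rect(mask,name):
    p=P[mask]; (c,s,a)=cv2.minAreaRect((p[:,:2]*1000).astype(np.float32)); print(name,len(p),np.round(c,1),np.round(s,1),round(a,1),'z',np.round(np.percentile(p[:,2],[5,50,95])*1000,1))
def box(u0,v0,u1,v1):
    m=np.zeros((480,640),bool); m[v0:v1,u0:u1]=1; return m
z=P[...,2]
print('bench',np.median(z[300:320,260:300]),np.median(z[230:245,330:370]))
rect(box(180,175,252,235)&(z>.105)&(z<.13),'headtop')
rect(box(285,190,368,235)&(z>.004)&(z<.06),'wedge')
w=box(285,190,368,235)&(z>.004)&(z<.06); p=P[w]
i=np.argsort(p[:,1]); print('low-y end z',p[i[:60],2].mean(),p[i[:60]].mean(0),'hi-y',p[i[-60:]].mean(0))
rect(box(375,250,452,290)&(z>.004)&(z<.06),'rest')
rect(box(375,250,452,290)&(z>.03)&(z<.06),'rest notches')
for n,b in(('jar',(395,165,435,203)),('beaker',(265,145,305,185)),('bottle',(160,270,205,310))): rect(box(*b)&(z>.05)&(z<.2),n)
x0,y0,x1,y1=165,170,375,275
cv2.imwrite('pics/c1.png',cv2.resize(im[y0:y1,x0:x1],None,fx=3.8,fy=3.8,interpolation=cv2.INTER_CUBIC)[:600,:800])
# height map crop, numbers around the catch
np.set_printoptions(linewidth=250)
print((z[200:262:3,236:282:2]*1000).round().astype(int))
E
python3 b.py
```

```text
bench -0.0005051340956362393 -0.0007696160318598766
headtop 1362 [627.  221.4] [170.2 110.8] 83.6 z [108.4 113.3 118. ]
wedge 1048 [631.1 -64.8] [239.7 129.8] 89.3 z [ 4.4 18.7 36.2]
low-y end z 0.01810005277611572 [ 0.63130392 -0.16405932  0.01810005] hi-y [0.62864933 0.03427225 0.00597987]
rest 1378 [ 460.7 -313.7] [219.9 112.1] 89.2 z [ 4.4  8.  42. ]
rest notches 155 [ 458.8 -308.7] [ 46.1 146.7] 5.3 z [32.4 41.3 50.2]
jar 461 [ 695.4 -319. ] [63.3 62.9] 76.2 z [53.2 78.  83.2]
beaker 296 [752.2  45.8] [74.1 72.8] 0.5 z [53.5 81.9 92.3]
bottle 550 [407.3 327.5] [63.9 63.3] 52.8 z [ 62.7 104.6 151.1]
[[ 96  99  94 101  99  79  99 125 115 102  -7  -5   4   1  -4  -3   0  -1   3   1   1  -2  -5]
 [ 97 105  95 104  94  72  40  97 105  87  42  -4   0  -2  -1  -4   0  -2   2  -2   1   1   5]
 [ 96  95  99  97  94  67  36  87  87  73  30  15  -1  -1  -6   1  -8  -1   0  -4   0  -2  -3]
 [ 97  96  97 100  87  59  72  81  93  73  -1  -4  -1   2   4   0  -2   3  -1  -5   0   2   3]
 [101 106 101  99  84  75  75  83  85  63  69  57  59  57  51   3   0   1  -2  -3  -3  -1   2]
 [ 93 104  96 
[... 806 characters left out ...]
2  -2  -2  -2  -2   1   1   2   1]
 [  1  -2   2   1  -1  -3   0  36  42  43  40   1  -3   2   2  -5   1  -5   0   5   3  -1   1]
 [ -4   0   0  -4  -1  -1  -1  33  36  39  38  18  19  -2   4   1  -1   1   1   3   0   5  -1]
 [ -1   2   0   0   2   3  -1  40  50  35  40  18  20  -3  -4   3   0   0  -6  -3  -1   0  -4]
 [  8   2   0   1  -6   1  -3  36  37  38  35  16  21   3  -2  -3  -2  -2   0  -2  -7  -3  -1]
 [ -2  -5  -1  -2   0  -5  34  36  37  39  30  24  -6   0  -2  -2   2  -3  -4   0  -1  -4  -3]
 [ -2  -7   4   0   4  -1  -3   1   2   0  -5  -1   1  -2   4   3  -5  -1   0   1  -1  -1  -2]
 [ -2   0   2   2  -2  -2   4  -1   1   3   3   0  -4   0   6   2  -3  -1  -2  -3  -3   0   0]]
```

View pics/c1.png

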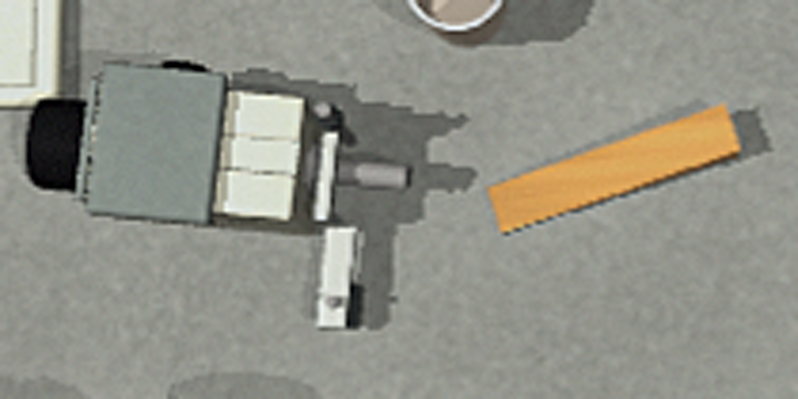

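```bash
cat > c.py <<'E'
from h import *
d=load('top')
def w(n,pts,z):
    p=world(d,np.array(pts)/3.8+[165,170],z)[:,:2]*1000; print(n,p.round(1).tolist()); return p
w('bar x43: front,back; x-41',[(338,132),(325,131),(331,220),(315,220)],.0855)
w('arm end L,R; leg side L,R',[(318,326),(350,328),(326,227),(356,228)],.039)
w('tube tip mid top',[(409,176)],.058); w('tube sil at bar',[(337,162),(337,186)],.055);w('tube sil tip',[(409,165),(410,188)],.055)
w('head rear-top TL,BL, cover front top/bot',[(104,65),(90,213),(304,98),(292,220)],.114)
w('post top',[(324,108)],.125)
a=w('wedge thick',[(724,104),(740,150)],.0387); b=w('wedge thin',[(489,188),(502,234)],.007)
A,B=a.mean(0),b.mean(0); print('len',np.linalg.norm(B-A),'centre',(A+B)/2,'yaw of +y',np.degrees(np.arctan2(*(B-A)[::-1])))
P=cloud(d);z=P[...,2]
q=P[160:300,370:460]; im=d['image'][160:300,370:460]
m=np.zeros((480,640),bool); m[250:290,375:452]=1
p=P[m&(z>.025)&(z<.055)]
for s in(p[:,1]>p[:,1].mean(),p[:,1]<p[:,1].mean()): print('notch',p[s].mean(0)*1000,(p[s].min(0)*1000).round(),(p[s].max(0)*1000).round())
cv2.imwrite('pics/c2.png',cv2.resize(d['image'][245:295,370:455],None,fx=9,fy=9,interpolation=cv2.INTER_CUBIC))
E
python3 c.py
```

```text
bar x43: front,back; x-41 [[640.6, 131.9], [641.4, 141.4], [576.2, 136.7], [576.4, 148.3]]
arm end L,R; leg side L,R [[503.2, 153.8], [501.4, 129.9], [577.2, 148.2], [576.2, 125.7]]
tube tip mid top [[611.9, 83.7]]
tube sil at bar [[623.6, 137.6], [605.6, 137.5]]
tube sil tip [[620.6, 84.1], [603.4, 83.3]]
head rear-top TL,BL, cover front top/bot [[686.6, 296.1], [579.8, 304.1], [660.3, 151.7], [572.8, 159.6]]
post top [[650.7, 135.5]]
wedge thick [[666.4, -150.3], [631.3, -161.6]]
wedge thin [[609.8, 28.8], [574.2, 19.1]]
len 188.6551129898295 centre [620.42308444 -65.99482506] yaw of +y 107.53040384193798
notch [ 452.83854928 -241.84645672   40.64589091] [ 430. -251.   28.] [ 475. -234.   54.]
notch [ 465.16647856 -373.81940392   40.30499712] [ 443. -384.   26.] [ 487. -366.   54.]
```

View pics/c2.png

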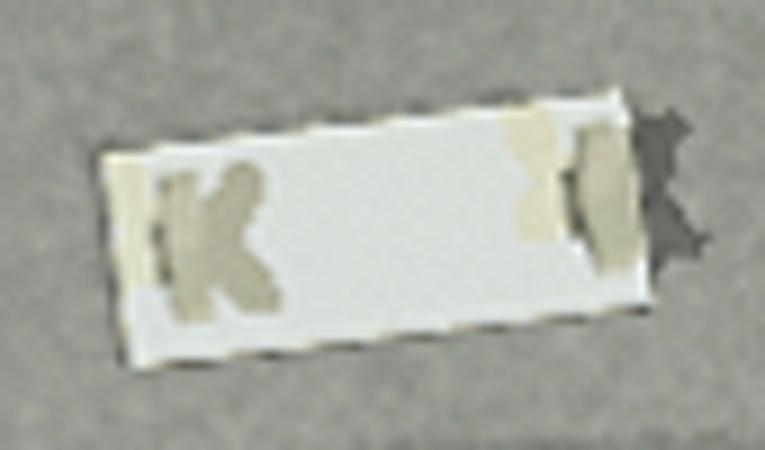

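Camera check: the white rest's plate corners are (105,153), (620,92), (652,305) and (130,365), and the two notches are visible. The mouth is at about (0.619, 0.158), with head +y at about 85.5°. The wedge's thick end is at about (0.649, -0.156). First I turn the tool.

>>> {"fn": "arm_command", "kwargs": {
  "motion": [
    {"offset": [0,0,0.015],"angular": [0,0,-0.0396],"grip": -1},
    {"offset": [0,0,0.015],"angular": [0,0,-0.0396],"grip": -1},
    {"offset": [0,0,0.015],"angular": [0,0,-0.0396],"grip": -1},
    {"offset": [0,0,0.015],"angular": [0,0,-0.0396],"grip": -1},
    {"offset": [0,0,0.015],"angular": [0,0,-0.0396],"grip": -1}
  ]
}}

```text
clock: 0.57
tool_pos: [0.1728, -0.6522, 0.2156]
tcp_rot: [-2.837, -1.348, -0.001]
contact_force: [-0.1, -0.6, 1.0]
finger_gap: 1.0
```

>>> {"fn": "arm_command", "kwargs": {
  "motion": [
    {"offset": [0,0,0.015],"angular": [0,0,-0.0396],"grip": -1},
    {"offset": [0,0,0.015],"angular": [0,0,-0.0396],"grip": -1},
    {"offset": [0,0,0.015],"angular": [0,0,-0.0396],"grip": -1},
    {"offset": [0,0,0.015],"angular": [0,0,-0.0396],"grip": -1},
    {"offset": [0,0,0.015],"angular": [0,0,-0.0396],"grip": -1}
  ]
}}

```text
clock: 0.98
tool_pos: [0.1727, -0.6522, 0.2006]
tcp_rot: [-2.288, -2.151, -0.001]
contact_force: [-0.6, -0.1, -0.2]
finger_gap: 1.004
```

>>> {"fn": "arm_command", "kwargs": {
  "motion": [
    {"offset": [0,0,0.015],"angular": [0,0,-0.0396],"grip": -1},
    {"offset": [0,0,0.015],"angular": [0,0,-0.0396],"grip": -1},
    {"offset": [0,0,0.015],"angular": [0,0,-0.0396],"grip": -1},
    {"offset": [0,0,0],"angular": [0,0,0],"grip": -1},
    {"offset": [0,0,0],"angular": [0,0,0],"grip": -1}
  ]
}}

```text
clock: 1.4
tool_pos: [0.1728, -0.6521, 0.1917]
tcp_rot: [-1.861, -2.53, -0.002]
contact_force: [-0.5, -0.3, -0.8]
finger_gap: 1.0
```

>>> {"fn": "arm_command", "kwargs": {
  "motion": [
    {"offset": [0.086,0.151,0],"angular": [0,0,0],"grip": -1},
    {"offset": [0.086,0.151,0],"angular": [0,0,0],"grip": -1},
    {"offset": [0.086,0.151,0],"angular": [0,0,0],"grip": -1},
    {"offset": [0.086,0.151,0],"angular": [0,0,0],"grip": -1},
    {"offset": [0.086,0.151,0],"angular": [0,0,0],"grip": -1}
  ]
}}

```text
clock: 1.82
tool_pos: [0.2918, -0.524, 0.1926]
tcp_rot: [1.862, 2.529, -0.0]
contact_force: [0.5, -0.2, -0.4]
finger_gap: 1.003
```

>>> {"fn": "arm_command", "kwargs": {
  "motion": [
    {"offset": [0.086,0.151,0],"angular": [0,0,0],"grip": -1},
    {"offset": [0.086,0.151,0],"angular": [0,0,0],"grip": -1},
    {"offset": [0.086,0.151,0],"angular": [0,0,0],"grip": -1},
    {"offset": [0.086,0.151,0],"angular": [0,0,0],"grip": -1},
    {"offset": [0.086,0.151,0],"angular": [0,0,0],"grip": -1}
  ]
}}

```text
clock: 2.23
tool_pos: [0.4101, -0.3964, 0.1928]
tcp_rot: [1.862, 2.53, -0.0]
contact_force: [0.6, -0.5, 0.1]
finger_gap: 1.004
```

>>> {"fn": "arm_command", "kwargs": {
  "motion": [
    {"offset": [0.086,0.151,0],"angular": [0,0,0],"grip": -1},
    {"offset": [0.086,0.151,0],"angular": [0,0,0],"grip": -1},
    {"offset": [0.086,0.151,0],"angular": [0,0,0],"grip": -1},
    {"offset": [0.086,0.151,0],"angular": [0,0,0],"grip": -1},
    {"offset": [0.086,0.151,0],"angular": [0,0,0],"grip": -1}
  ]
}}

```text
clock: 2.65
tool_pos: [0.5284, -0.2689, 0.1928]
tcp_rot: [1.861, 2.53, -0.0]
contact_force: [-0.4, -1.1, 0.4]
finger_gap: 1.002
```

>>> {"fn": "arm_command", "kwargs": {
  "motion": [
    {"offset": [0.086,0.151,0],"angular": [0,0,0],"grip": -1},
    {"offset": [0.086,0.151,0],"angular": [0,0,0],"grip": -1},
    {"offset": [0.086,0.151,0],"angular": [0,0,0],"grip": -1},
    {"offset": [0.086,0.151,0],"angular": [0,0,0],"grip": -1},
    {"offset": [0.086,0.151,0],"angular": [0,0,0],"grip": -1}
  ]
}}

```text
clock: 3.07
tool_pos: [0.6466, -0.1414, 0.1927]
tcp_rot: [1.861, 2.53, 0.0]
contact_force: [0.7, -0.4, -0.4]
finger_gap: 0.996
```

Run:
```python
from h import *
d=grab('wrist'); cv2.imwrite('pics/w1.png',d['image']); print(d['xyz'],d['attitude']); s=bot.read_state(); print(s['clock'],s['tool_pos'],s['tcp_rot'])
```

```text
[ 0.62556736 -0.0734806   0.33459273] [2.82626715 0.43020715 0.06217839]
3.1167 [ 0.64979761 -0.13664773  0.19281776] [1.85633373 2.53247748 0.00766981]
```

View pics/w1.png

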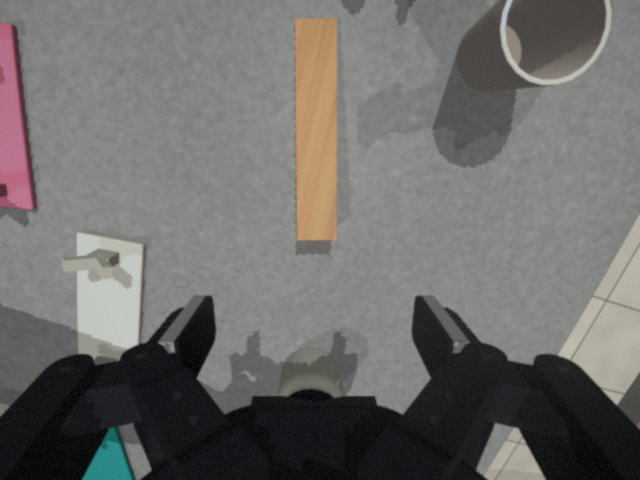

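The wedge stands upright in the wrist view at u≈317, with its thick end at (297–337,240) and thin end at (296–338,18). It is in line with the jaw midline at u≈314.

Run:
```python
from h import *
d=load('wrist')
a=world(d,[(297,240),(337,240)],.0387)[:,:2]*1000; b=world(d,[(296,18),(338,18)],.007)[:,:2]*1000
A,B=a.mean(0),b.mean(0); print(a.round(1),b.round(1),'len',np.linalg.norm(B-A),'c',(A+B)/2,np.degrees(np.arctan2(*(B-A)[::-1])))
t=load('top'); r=world(t,np.array([(105,153),(620,92),(652,305),(130,365)])/9+[370,245],.008)[:,:2]*1000
print(r.round(1),r.mean(0)); 
for i,j in((1,0),(2,3)): print(np.degrees(np.arctan2(*(r[j]-r[i])[::-1])))
```

```text
[[ 637.3 -161.1]
 [ 672.3 -150.2]] [[580.8  20.2]
 [615.3  30.9]] len 189.8785287996044 c [626.41860265 -65.06590803] 107.37056373535205
[[ 483.1 -223.5]
 [ 500.5 -388.7]
 [ 432.4 -396.7]
 [ 415.6 -230. ]] [ 457.89783717 -309.7135094 ]
96.01207237061307
95.7564506043379
```

>>> {"fn": "arm_command", "kwargs": {
  "motion": [
    {"offset": [-0.02,0,0.15],"angular": [0,0,0],"grip": -1},
    {"offset": [0,0,0.2],"angular": [0,0,0],"grip": -1},
    {"offset": [0,0,0.2],"angular": [0,0,0],"grip": -1},
    {"offset": [0,0,0.2],"angular": [0,0,0],"grip": -1},
    {"offset": [0,0,0.12],"angular": [0,0,0],"grip": -1}
  ]
}}

```text
clock: 3.53
tool_pos: [0.644, -0.1456, 0.0135]
tcp_rot: [-1.858, -2.526, 0.002]
contact_force: [-0.1, 0.4, -1.0]
finger_gap: 1.004
```

>>> {"fn": "arm_command", "kwargs": {
  "motion": [
    {"offset": [0,0,0.03],"angular": [0,0,0],"grip": -1},
    {"offset": [0,0,0.03],"angular": [0,0,0],"grip": -1},
    {"offset": [0,0,0],"angular": [0,0,0],"grip": 1},
    {"offset": [0,0,0],"angular": [0,0,0],"grip": 1},
    {"offset": [0,0,0],"angular": [0,0,0],"grip": 1}
  ]
}}

```text
clock: 3.95
tool_pos: [0.6486, -0.1475, 0.0093]
tcp_rot: [1.856, 2.529, 0.002]
contact_force: [0.3, -0.4, -0.1]
finger_gap: 0.604
```

>>> {"fn": "arm_command", "kwargs": {
  "motion": [
    {"offset": [0,0,0],"angular": [0,0,0],"grip": 1},
    {"offset": [0,0,0],"angular": [0,0,0],"grip": 1},
    {"offset": [0,0,0],"angular": [0,0,0],"grip": 1},
    {"offset": [0,0,0],"angular": [0,0,0],"grip": 1},
    {"offset": [0,0,0],"angular": [0,0,0],"grip": 1}
  ]
}}

```text
clock: 4.37
tool_pos: [0.6486, -0.1474, 0.0091]
tcp_rot: [1.855, 2.529, 0.002]
contact_force: [0.4, 0.2, 6.5]
finger_gap: 0.409
```

>>> {"fn": "arm_command", "kwargs": {
  "motion": [
    {"offset": [0,0,-0.03],"angular": [0,0,0],"grip": 1},
    {"offset": [0,0,0],"angular": [0,0,0.0303],"grip": 1},
    {"offset": [0,0,0],"angular": [0,0,0.0303],"grip": 1},
    {"offset": [0,0,0],"angular": [0,0,0.0303],"grip": 1},
    {"offset": [0,0,0],"angular": [0,0,0.0303],"grip": 1}
  ]
}}

```text
clock: 4.78
tool_pos: [0.646, -0.1464, 0.0121]
tcp_rot: [-2.308, -2.13, 0.001]
contact_force: [-1.3, -0.1, -0.7]
finger_gap: 0.407
```

>>> {"fn": "arm_command", "kwargs": {
  "motion": [
    {"offset": [0.04,-0.15,0],"angular": [0,0,0],"grip": 1},
    {"offset": [0.04,-0.15,0],"angular": [0,0,0],"grip": 1},
    {"offset": [0.04,-0.15,0],"angular": [0,0,0],"grip": 1},
    {"offset": [0.05,-0.15,0],"angular": [0,0,0],"grip": 1},
    {"offset": [0.05,-0.15,0],"angular": [0,0,0],"grip": 1}
  ]
}}

```text
clock: 5.2
tool_pos: [0.4984, -0.0908, 0.012]
tcp_rot: [-2.303, -2.135, 0.001]
contact_force: [0.4, 0.2, -0.4]
finger_gap: 0.413
```

>>> {"fn": "arm_command", "kwargs": {
  "motion": [
    {"offset": [0,0,0],"angular": [0,0,0],"grip": 1},
    {"offset": [0,0,0],"angular": [0,0,0],"grip": 1},
    {"offset": [0,0,0],"angular": [0,0,0],"grip": 1},
    {"offset": [0,0,0],"angular": [0,0,0],"grip": 1},
    {"offset": [0,0,0],"angular": [0,0,0],"grip": 1}
  ]
}}

```text
clock: 5.62
tool_pos: [0.5018, -0.0922, 0.0128]
tcp_rot: [2.303, 2.135, 0.001]
contact_force: [0.3, -0.3, -0.1]
finger_gap: 0.407
```

Run:
```python
from h import *
d=grab('wrist'); cv2.imwrite('pics/w2.png',d['image']); print(d['xyz'],d['attitude']); s=bot.read_state(); print(s['clock'],s['tool_pos'],s['tcp_rot'],s['finger_gap'])
```

```text
[ 0.5073547  -0.02115023  0.15473257] [ 2.85407295 -0.10842678 -0.01384304]
5.6667 [ 0.50155832 -0.09206626  0.01268231] [2.30303478e+00 2.13516390e+00 7.58269791e-04] 0.41242718034626585
```

View pics/w2.png

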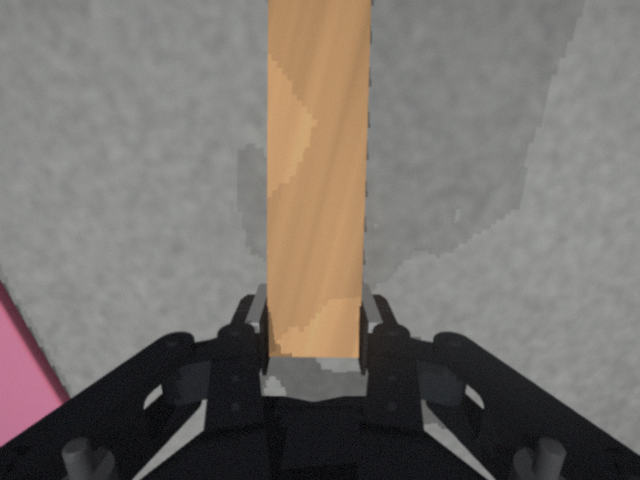

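The wedge is held straight in the jaws: thick end at (268–360,355), edges running up at 268 and 370. Next I check its alignment with the foot from the two fixed cameras.

Run:
```python
from h import *
t=grab('top'); s=grab('scene')
a=cv2.resize(t['image'][180:280,215:350],(540,400),interpolation=cv2.INTER_CUBIC)  # x4
b=cv2.resize(s['image'][240:340,320:440],(480,400),interpolation=cv2.INTER_CUBIC)
c=np.zeros((600,800,3),np.uint8); a=cv2.resize(t['image'][180:280,215:348],(400,300),interpolation=cv2.INTER_CUBIC)
cv2.imwrite('pics/m1.png',np.vstack([cv2.resize(t['image'][195:265,220:353],(665,350)),cv2.resize(s['image'][245:295,310:443],(665,250))]))
st=bot.read_state(); print(st['clock'],st['tool_pos'])
```

```text
5.7667 [ 0.50105509 -0.09183168  0.01238412]
```

View pics/m1.png

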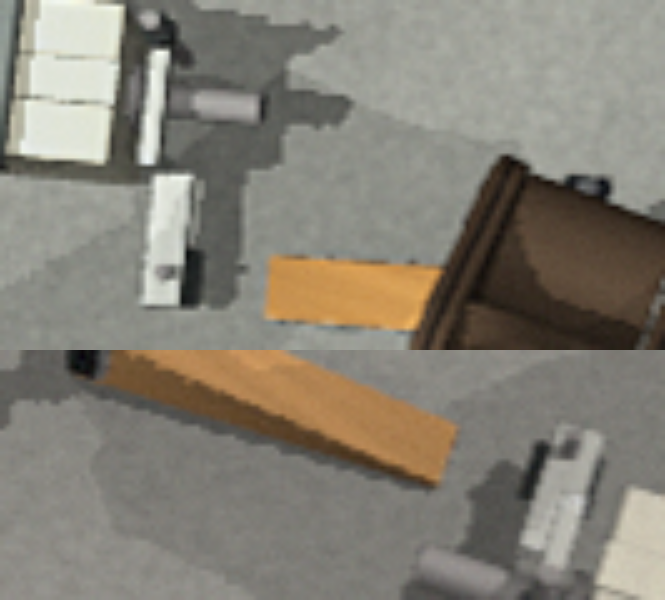

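The wedge's thin end is at crop (265–270, 256–320) and the screw over the foot at (165,271). In the scene view, the thin end at (440,455) faces the foot.

Run:
```python
from h import *
t=load('top'); f=lambda p,z: world(t,np.array(p)/5+[220,195],z)[:,:2]*1000
o=np.array([618.8,158]); yaw=np.radians(-4.4); X=np.array([np.cos(yaw),np.sin(yaw)]); Y=np.array([-X[1],X[0]])
hd=lambda p:np.c_[(p-o)@X,(p-o)@Y].round(1).tolist()
print('thin',hd(f([(270,256),(265,320)],.011)),'at arm',hd(f([(440,268),(413,330)],.03)))
print('screw',hd(f([(165,271)],.045)),'arm corners end L,R; leg L,R',hd(f([(141,305),(181,306),(150,173),(193,175)],.039)))
print('bar',hd(f([(148,48),(168,48),(138,164),(158,164)],.0855)),'post',hd(f([(152,17)],.125)),'tip',hd(f([(264,92),(261,122)],.055)))
P=cloud(t); z=P[...,2]
# foot pad heights: flat sample right of arm
m=np.zeros((480,640),bool); m[246:258,256:262]=1
q=P[m&(z>.012)&(z<.027)]; print('foot top z',len(q),np.median(q[:,2]),q[:,2].mean(), hd(q[:,:2].mean(0,keepdims=True)*1000))
```

```text
thin [[-80.8, -78.9], [-117.8, -78.8]] at arm [[-83.0, -178.3], [-119.1, -165.5]]
screw [[-96.0, -24.8]] arm corners end L,R; leg L,R [[-115.6, -11.8], [-114.7, -34.4], [-40.5, -10.7], [-40.0, -35.2]]
bar [[23.3, -12.3], [24.0, -23.3], [-41.3, -12.1], [-40.6, -23.1]] post [[33.7, -20.4]] tip [[7.5, -74.0], [-9.6, -73.7]]
foot top z 40 0.0204532972571847 0.02041669109411125 [[-97.8, -36.2]]
```

>>> {"fn": "arm_command", "kwargs": {
  "motion": [
    {"offset": [0,0.01,0.01],"angular": [0,0,0],"grip": 1},
    {"offset": [0,0,0.01],"angular": [0,0,0],"grip": 1},
    {"offset": [0,0,0],"angular": [0,0,0],"grip": 1},
    {"offset": [0,0,0],"angular": [0,0,0],"grip": 1},
    {"offset": [0,0,0],"angular": [0,0,0],"grip": 1}
  ]
}}

```text
clock: 6.18
tool_pos: [0.5032, -0.092, 0.0091]
tcp_rot: [2.303, 2.135, 0.001]
contact_force: [0.0, -0.1, 5.0]
finger_gap: 0.41
```

>>> {"fn": "arm_command", "kwargs": {
  "motion": [
    {"offset": [0.05,0,-0.002],"angular": [0,0,0],"grip": 1},
    {"offset": [0.05,0,0],"angular": [0,0,0],"grip": 1},
    {"offset": [0.05,0,0],"angular": [0,0,0],"grip": 1},
    {"offset": [0.05,0,0],"angular": [0,0,0],"grip": 1},
    {"offset": [0.05,0,0],"angular": [0,0,0],"grip": 1}
  ]
}}

```text
clock: 6.6
tool_pos: [0.5066, -0.0408, 0.0091]
tcp_rot: [2.302, 2.136, 0.0]
contact_force: [-0.8, -2.6, 4.5]
finger_gap: 0.413
```

>>> {"fn": "arm_command", "kwargs": {
  "motion": [
    {"offset": [0.025,0,0],"angular": [0,0,0],"grip": 1},
    {"offset": [0.025,0,0],"angular": [0,0,0],"grip": 1},
    {"offset": [0.025,0,0],"angular": [0,0,0],"grip": 1},
    {"offset": [0.025,0,0],"angular": [0,0,0],"grip": 1},
    {"offset": [0.025,0,0],"angular": [0,0,0],"grip": 1}
  ]
}}

```text
clock: 7.02
tool_pos: [0.5085, -0.0167, 0.0091]
tcp_rot: [2.303, 2.135, 0.0]
contact_force: [0.1, -2.7, 3.6]
finger_gap: 0.41
```

>>> {"fn": "arm_command", "kwargs": {
  "motion": [
    {"offset": [0.02,0,0],"angular": [0,0,0],"grip": 1},
    {"offset": [0.02,0,0],"angular": [0,0,0],"grip": 1},
    {"offset": [0.02,0,0],"angular": [0,0,0],"grip": 1},
    {"offset": [0.02,0,0],"angular": [0,0,0],"grip": 1},
    {"offset": [0.02,0,0],"angular": [0,0,0],"grip": 1}
  ]
}}

```text
clock: 7.43
tool_pos: [0.51, 0.0023, 0.0091]
tcp_rot: [2.301, 2.135, -0.002]
contact_force: [-0.9, -7.0, 5.3]
finger_gap: 0.409
```

>>> {"fn": "arm_command", "kwargs": {
  "motion": [
    {"offset": [0.025,0,0],"angular": [0,0,0],"grip": 1},
    {"offset": [0.025,0,0],"angular": [0,0,0],"grip": 1},
    {"offset": [0.025,0,0],"angular": [0,0,0],"grip": 1},
    {"offset": [0.025,0,0],"angular": [0,0,0],"grip": 1},
    {"offset": [0.025,0,0],"angular": [0,0,0],"grip": 1}
  ]
}}

```text
clock: 7.85
tool_pos: [0.5119, 0.027, 0.0091]
tcp_rot: [2.302, 2.135, -0.002]
contact_force: [-1.3, -8.1, 5.3]
finger_gap: 0.411
```

>>> {"fn": "arm_command", "kwargs": {
  "motion": [
    {"offset": [0.015,0,0],"angular": [0,0,0],"grip": 1},
    {"offset": [0.015,0,0],"angular": [0,0,0],"grip": 1},
    {"offset": [0.015,0,0],"angular": [0,0,0],"grip": 1},
    {"offset": [0.015,0,0],"angular": [0,0,0],"grip": 1},
    {"offset": [0.015,0,0],"angular": [0,0,0],"grip": 1}
  ]
}}

```text
clock: 8.27
tool_pos: [0.513, 0.0418, 0.0091]
tcp_rot: [2.301, 2.135, -0.002]
contact_force: [-0.1, -7.9, 4.6]
finger_gap: 0.41
```

>>> {"fn": "arm_command", "kwargs": {
  "motion": [
    {"offset": [0.015,0,0],"angular": [0,0,0],"grip": 1},
    {"offset": [0.015,0,0],"angular": [0,0,0],"grip": 1},
    {"offset": [0.015,0,0],"angular": [0,0,0],"grip": 1},
    {"offset": [0.015,0,0],"angular": [0,0,0],"grip": 1},
    {"offset": [0.015,0,0],"angular": [0,0,0],"grip": 1}
  ]
}}

```text
clock: 8.68
tool_pos: [0.5141, 0.0566, 0.0091]
tcp_rot: [2.301, 2.135, -0.003]
contact_force: [-0.7, -8.9, 6.5]
finger_gap: 0.415
```

>>> {"fn": "arm_command", "kwargs": {
  "motion": [
    {"offset": [0.01,0,0],"angular": [0,0,0],"grip": 1},
    {"offset": [0.01,0,0],"angular": [0,0,0],"grip": 1},
    {"offset": [0.01,0,0],"angular": [0,0,0],"grip": 1},
    {"offset": [0,0,0],"angular": [0,0,0],"grip": 1},
    {"offset": [0,0,0],"angular": [0,0,0],"grip": 1}
  ]
}}

```text
clock: 9.1
tool_pos: [0.5145, 0.0629, 0.009]
tcp_rot: [2.302, 2.135, -0.002]
contact_force: [0.1, -7.2, 4.7]
finger_gap: 0.411
```

>>> {"fn": "arm_command", "kwargs": {
  "motion": [
    {"offset": [0.006,0,0],"angular": [0,0,0],"grip": 1},
    {"offset": [0.006,0,0],"angular": [0,0,0],"grip": 1},
    {"offset": [0.006,0,0],"angular": [0,0,0],"grip": 1},
    {"offset": [0.006,0,0],"angular": [0,0,0],"grip": 1},
    {"offset": [0,0,0],"angular": [0,0,0],"grip": 1}
  ]
}}

```text
clock: 9.52
tool_pos: [0.5149, 0.0675, 0.0091]
tcp_rot: [2.301, 2.135, -0.002]
contact_force: [-0.7, -6.9, 5.5]
finger_gap: 0.412
```

>>> {"fn": "arm_command", "kwargs": {
  "motion": [
    {"offset": [0.006,0,0],"angular": [0,0,0],"grip": 1},
    {"offset": [0.006,0,0],"angular": [0,0,0],"grip": 1},
    {"offset": [0.006,0,0],"angular": [0,0,0],"grip": 1},
    {"offset": [0.006,0,0],"angular": [0,0,0],"grip": 1},
    {"offset": [0,0,0],"angular": [0,0,0],"grip": 1}
  ]
}}

```text
clock: 9.93
tool_pos: [0.5152, 0.0722, 0.0091]
tcp_rot: [2.302, 2.135, -0.002]
contact_force: [-0.7, -8.8, 6.2]
finger_gap: 0.405
```

>>> {"fn": "arm_command", "kwargs": {
  "motion": [
    {"offset": [0.006,0,0],"angular": [0,0,0],"grip": 1},
    {"offset": [0.006,0,0],"angular": [0,0,0],"grip": 1},
    {"offset": [0.006,0,0],"angular": [0,0,0],"grip": 1},
    {"offset": [0,0,0],"angular": [0,0,0],"grip": 1},
    {"offset": [0,0,0],"angular": [0,0,0],"grip": 1}
  ]
}}

```text
clock: 10.35
tool_pos: [0.5155, 0.0758, 0.0091]
tcp_rot: [2.302, 2.135, -0.002]
contact_force: [-0.4, -8.3, 6.3]
finger_gap: 0.408
```

>>> {"fn": "arm_command", "kwargs": {
  "motion": [
    {"offset": [0.006,0,0],"angular": [0,0,0],"grip": 1},
    {"offset": [0.006,0,0],"angular": [0,0,0],"grip": 1},
    {"offset": [0.006,0,0],"angular": [0,0,0],"grip": 1},
    {"offset": [0,0,0],"angular": [0,0,0],"grip": 1},
    {"offset": [0,0,0],"angular": [0,0,0],"grip": 1}
  ]
}}

```text
clock: 10.77
tool_pos: [0.5158, 0.0793, 0.0091]
tcp_rot: [2.302, 2.135, -0.002]
contact_force: [-0.1, -8.2, 5.7]
finger_gap: 0.412
```

>>> {"fn": "arm_command", "kwargs": {
  "motion": [
    {"offset": [0.006,0,0],"angular": [0,0,0],"grip": 1},
    {"offset": [0.006,0,0],"angular": [0,0,0],"grip": 1},
    {"offset": [0.006,0,0],"angular": [0,0,0],"grip": 1},
    {"offset": [0,0,0],"angular": [0,0,0],"grip": 1},
    {"offset": [0,0,0],"angular": [0,0,0],"grip": 1}
  ]
}}

```text
clock: 11.18
tool_pos: [0.516, 0.0821, 0.0091]
tcp_rot: [2.3, 2.135, -0.004]
contact_force: [-1.2, -11.6, 6.2]
finger_gap: 0.41
```

>>> {"fn": "arm_command", "kwargs": {
  "motion": [
    {"offset": [0.004,0,0],"angular": [0,0,0],"grip": 1},
    {"offset": [0.004,0,0],"angular": [0,0,0],"grip": 1},
    {"offset": [0,0,0],"angular": [0,0,0],"grip": 1},
    {"offset": [0,0,0],"angular": [0,0,0],"grip": 1},
    {"offset": [0,0,0],"angular": [0,0,0],"grip": 1}
  ]
}}

```text
clock: 11.6
tool_pos: [0.5161, 0.0827, 0.0091]
tcp_rot: [2.299, 2.135, -0.007]
contact_force: [-0.9, -14.3, 7.0]
finger_gap: 0.413
```

>>> {"fn": "arm_command", "kwargs": {
  "motion": [
    {"offset": [0.004,0,0],"angular": [0,0,0],"grip": 1},
    {"offset": [0.003,0,0],"angular": [0,0,0],"grip": 1},
    {"offset": [0,0,0],"angular": [0,0,0],"grip": 1},
    {"offset": [0,0,0],"angular": [0,0,0],"grip": 1},
    {"offset": [0,0,0],"angular": [0,0,0],"grip": 1}
  ]
}}

```text
clock: 12.02
tool_pos: [0.5162, 0.0833, 0.0091]
tcp_rot: [2.297, 2.135, -0.008]
contact_force: [-1.8, -17.9, 8.8]
finger_gap: 0.413
```

>>> {"fn": "arm_command", "kwargs": {
  "motion": [
    {"offset": [0,0,0],"angular": [0,0,0],"grip": -1},
    {"offset": [0,0,0],"angular": [0,0,0],"grip": -1},
    {"offset": [0,0,0],"angular": [0,0,0],"grip": -1},
    {"offset": [0,0,0],"angular": [0,0,0],"grip": -1},
    {"offset": [0,0,0],"angular": [0,0,0],"grip": -1}
  ]
}}

```text
clock: 12.43
tool_pos: [0.5153, 0.0879, 0.0082]
tcp_rot: [-2.302, -2.136, 0.001]
contact_force: [0.6, -0.0, 0.8]
finger_gap: 0.996
```

>>> {"fn": "arm_command", "kwargs": {
  "motion": [
    {"offset": [0,0,-0.05],"angular": [0,0,0],"grip": -1},
    {"offset": [0,0,-0.14],"angular": [0,0,0],"grip": -1},
    {"offset": [-0.02,0,-0.2],"angular": [0,0,0],"grip": -1},
    {"offset": [-0.03,0,-0.2],"angular": [0,0,0],"grip": -1},
    {"offset": [-0.02,0.05,0],"angular": [0,0,0],"grip": -1}
  ]
}}

```text
clock: 12.85
tool_pos: [0.5295, 0.0727, 0.1365]
tcp_rot: [2.294, 2.13, 0.017]
contact_force: [2.3, 0.8, 0.5]
finger_gap: 0.996
```

>>> {"fn": "arm_command", "kwargs": {
  "motion": [
    {"offset": [0,0.1,0],"angular": [0,0.035,0],"grip": -1},
    {"offset": [0,0.1,0],"angular": [0,0.035,0],"grip": -1},
    {"offset": [0,0.1,0],"angular": [0,0.035,0],"grip": -1},
    {"offset": [0,0.13,0],"angular": [0,0.035,0],"grip": -1},
    {"offset": [0,0,0],"angular": [0,0,0],"grip": -1}
  ]
}}

```text
clock: 13.27
tool_pos: [0.6138, 0.0628, 0.1259]
tcp_rot: [-2.062, -1.903, -0.465]
contact_force: [-0.5, -0.6, -0.9]
finger_gap: 1.0
```

Run:
```python
from h import *
d=grab('wrist'); t=grab('top'); s=grab('scene'); 
cv2.imwrite('pics/m2.png',np.vstack([np.hstack([d['image'][:, 80:560],]),])[:600] if 0 else np.hstack([cv2.resize(d['image'],(440,330)),cv2.resize(s['image'][225:335,370:490],(360,330))]))
st=bot.read_state(); print(st['clock'],st['tool_pos'],st['tcp_rot'],st['contact_force'],d['xyz'],d['attitude'])
```

```text
13.4167 [0.61027918 0.06598941 0.12653461] [-2.05804775 -1.90777012 -0.45830866] [ 0.36913901 -0.55521817  0.16646524] [0.61425514 0.0659977  0.28473267] [-2.98211933  0.11987027 -0.01116658]
```

View pics/m2.png

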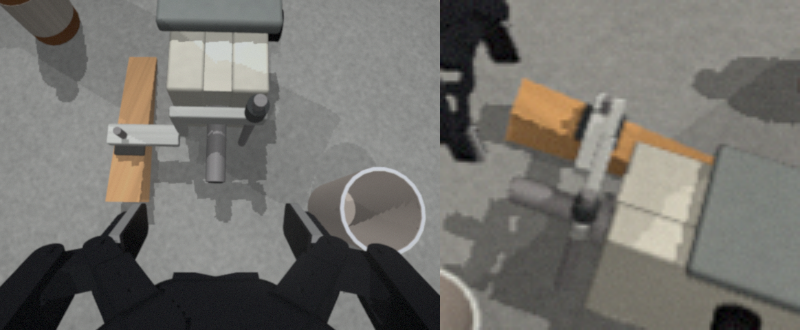

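The wrist view shows the wedge under the foot (its end at about (128,200) in this composite), the bar at (205,112) and the tube at (215,150), in line with the jaws (midline 216). Next I measure the catch lift and the tube line.

Run:
```python
from h import *
d=load('wrist'); P=cloud(d); k=640/440
o=np.array([.6185,.1595]); yaw=np.radians(-4.4); X=np.array([np.cos(yaw),np.sin(yaw)]); Y=np.array([-X[1],X[0]])
H=np.dstack([(P[...,:2]-o)@X,(P[...,:2]-o)@Y,P[...,2]])*1000
def reg(n,u0,v0,u1,v1,lo,hi):
    q=H[int(v0*k):int(v1*k),int(u0*k):int(u1*k)].reshape(-1,3); q=q[(q[:,2]>lo)&(q[:,2]<hi)]; print(n,len(q),np.median(q,0).round(1),np.percentile(q,2,0).round(1),np.percentile(q,98,0).round(1)); return q
reg('bar',185,106,235,116,75,125); reg('arm',130,126,175,145,35,70); reg('post',245,92,270,106,110,140)
q=reg('tube',200,135,232,185,52,75)
for y in range(-75,-40,7):
    s=q[abs(q[:,1]-y)<3.5]; print(y,(np.percentile(s[:,0],3)+np.percentile(s[:,0],97))/2,np.percentile(s[:,2],85))
reg('wedge',105,150,155,203,4,45)
for i,j in((210,165),(214,186)): print(H[int(j*k)-2,int(i*k)])
```

```text
bar 908 [ -2.6 -17.9  99. ] [-21.8 -21.6  97.7] [ 18.3 -13.9 100.1]
arm 1749 [-62.6 -24.9  52.5] [-85.1 -34.3  51.1] [-40.2 -15.2  54. ]
post 456 [ 34.9 -18.9 123.7] [ 28.2 -23.9 114.3] [ 44.5 -12.4 125.6]
tube 1991 [  3.7 -52.1  62.7] [ -5.9 -74.3  55. ] [ 13.5 -28.7  65. ]
-75 3.0369729529830822 63.91756725496526
-68 3.0880016397270307 64.0935900733178
-61 3.414403696363748 64.10761472936908
-54 3.7723750015806097 64.16868569233979
-47 3.80638234889902 64.11340536699419
wedge 4413 [-91.2 -66.3  33.3] [-112.7  -92.7    7.4] [-77.3 -37.1  38.1]
[ -2.25919513 -57.19952321  62.55365147]
[  1.34305786 -72.55562689  -1.59114241]
```

Bar top is at 99 mm and arm top at 52.5 mm, so the catch is fully up. Now I go for the tube's end.

>>> {"fn": "arm_command", "kwargs": {
  "motion": [
    {"offset": [-0.021,0.015,0.12],"angular": [0,0,0],"grip": -1},
    {"offset": [0,0,0.15],"angular": [0,0,0],"grip": -1},
    {"offset": [0,0,0.15],"angular": [0,0,0],"grip": -1},
    {"offset": [0,0,0.07],"angular": [0,0,0],"grip": -1},
    {"offset": [0,0,0],"angular": [0,0,0],"grip": -1}
  ]
}}

```text
clock: 13.83
tool_pos: [0.6128, 0.1062, 0.0331]
tcp_rot: [-2.053, -1.907, -0.452]
contact_force: [-1.0, -0.4, -0.4]
finger_gap: 0.999
```

>>> {"fn": "arm_command", "kwargs": {
  "motion": [
    {"offset": [0,0,0],"angular": [0,0,0],"grip": -1},
    {"offset": [0,0,0],"angular": [0,0,0],"grip": -1},
    {"offset": [0,0,0],"angular": [0,0,0],"grip": -0.3},
    {"offset": [0,0,0],"angular": [0,0,0],"grip": -0.3},
    {"offset": [0,0,0],"angular": [0,0,0],"grip": -0.3}
  ]
}}

```text
clock: 14.25
tool_pos: [0.6174, 0.1031, 0.0377]
tcp_rot: [-2.059, -1.909, -0.462]
contact_force: [-0.4, -0.7, -0.4]
finger_gap: 0.654
```

Run:
```python
from h import *
st=bot.read_state(); print(st['clock'],st['tool_pos'],st['tcp_rot'],st['contact_force'],st['finger_gap'])
d=grab('wrist'); print(d['xyz'])
cv2.imwrite('pics/w3.png',d['image'])
```

```text
14.25 [0.6173829  0.10305794 0.0376913 ] [-2.05915472 -1.90922033 -0.46243674] [-0.38199149 -0.65312295 -0.38129447] 0.6543187607600915
[0.61770272 0.10671769 0.19652612]
```

View pics/w3.png

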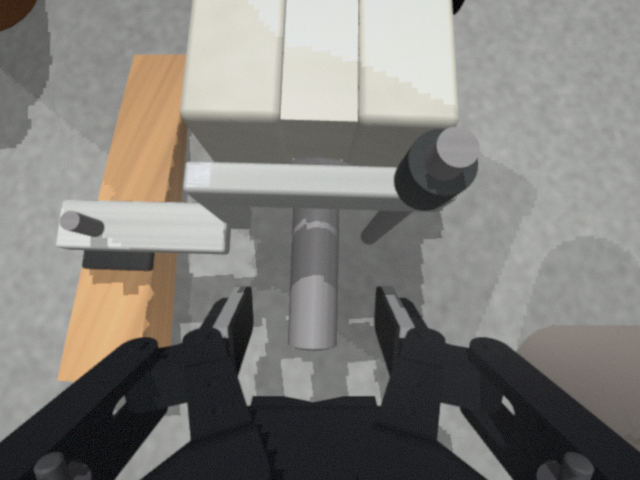

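The tube (u 291–338, end at v≈345) sits midway between the pads (252 and 375), so I close and draw.

>>> {"fn": "arm_command", "kwargs": {
  "motion": [
    {"offset": [0,0,0],"angular": [0,0,0],"grip": 1},
    {"offset": [0,0,0],"angular": [0,0,0],"grip": 1},
    {"offset": [0,0,0],"angular": [0,0,0],"grip": 1},
    {"offset": [0,0,0],"angular": [0,0,0],"grip": 1},
    {"offset": [0,0,0],"angular": [0,0,0],"grip": 1}
  ]
}}

```text
clock: 14.72
tool_pos: [0.6167, 0.1035, 0.0364]
tcp_rot: [-2.058, -1.908, -0.46]
contact_force: [0.6, -1.1, 0.2]
finger_gap: 0.211
```

>>> {"fn": "arm_command", "kwargs": {
  "motion": [
    {"offset": [0,0,0],"angular": [0,0,0],"grip": 1},
    {"offset": [-0.018,0,-0.0085],"angular": [0,0,0],"grip": 1},
    {"offset": [-0.018,0,-0.0085],"angular": [0,0,0],"grip": 1},
    {"offset": [-0.018,0,-0.0085],"angular": [0,0,0],"grip": 1},
    {"offset": [-0.018,0,-0.0085],"angular": [0,0,0],"grip": 1}
  ]
}}

```text
clock: 15.13
tool_pos: [0.615, 0.0876, 0.0362]
tcp_rot: [-2.057, -1.908, -0.46]
contact_force: [0.3, 1.5, -0.1]
finger_gap: 0.212
```

>>> {"fn": "arm_command", "kwargs": {
  "motion": [
    {"offset": [-0.032,0,-0.015],"angular": [0,0,0],"grip": 1},
    {"offset": [-0.032,0,-0.015],"angular": [0,0,0],"grip": 1},
    {"offset": [-0.032,0,-0.015],"angular": [0,0,0],"grip": 1},
    {"offset": [-0.032,0,-0.015],"angular": [0,0,0],"grip": 1},
    {"offset": [-0.032,0,-0.015],"angular": [0,0,0],"grip": 1}
  ]
}}

```text
clock: 15.55
tool_pos: [0.6123, 0.0516, 0.036]
tcp_rot: [-2.058, -1.908, -0.459]
contact_force: [0.6, 1.4, 0.2]
finger_gap: 0.212
```

>>> {"fn": "arm_command", "kwargs": {
  "motion": [
    {"offset": [-0.032,0,-0.015],"angular": [0,0,0],"grip": 1},
    {"offset": [-0.032,0,-0.015],"angular": [0,0,0],"grip": 1},
    {"offset": [-0.032,0,-0.015],"angular": [0,0,0],"grip": 1},
    {"offset": [-0.032,0,-0.015],"angular": [0,0,0],"grip": 1},
    {"offset": [-0.032,0,-0.015],"angular": [0,0,0],"grip": 1}
  ]
}}

```text
clock: 15.97
tool_pos: [0.6097, 0.0165, 0.036]
tcp_rot: [-2.058, -1.908, -0.46]
contact_force: [-0.5, 1.7, -1.2]
finger_gap: 0.21
```

>>> {"fn": "arm_command", "kwargs": {
  "motion": [
    {"offset": [0,0,0],"angular": [0,0,0],"grip": 1},
    {"offset": [0,0,0],"angular": [0,0,0],"grip": 1},
    {"offset": [0,0,0],"angular": [0,0,0],"grip": 1},
    {"offset": [0,0,0],"angular": [0,0,0],"grip": 1},
    {"offset": [0,0,0],"angular": [0,0,0],"grip": 1}
  ]
}}

```text
clock: 16.38
tool_pos: [0.61, 0.0174, 0.0362]
tcp_rot: [-2.058, -1.909, -0.46]
contact_force: [0.3, -0.7, -0.4]
finger_gap: 0.215
```

>>> {"fn": "arm_command", "kwargs": {
  "motion": [
    {"offset": [-0.006,0,0.0135],"angular": [0,0.0065,0],"grip": 1},
    {"offset": [-0.006,0,0.0135],"angular": [0,0.0065,0],"grip": 1},
    {"offset": [-0.006,0,0.0135],"angular": [0,0.0065,0],"grip": 1},
    {"offset": [0,0,0],"angular": [0,0,0],"grip": 1},
    {"offset": [0,0,0],"angular": [0,0,0],"grip": 1}
  ]
}}

```text
clock: 16.8
tool_pos: [0.6094, 0.0176, 0.0266]
tcp_rot: [-2.019, -1.871, -0.516]
contact_force: [-0.3, 0.5, -0.8]
finger_gap: 0.215
```

>>> {"fn": "arm_command", "kwargs": {
  "motion": [
    {"offset": [0,0,0],"angular": [0,0,0],"grip": -1},
    {"offset": [0,0,0],"angular": [0,0,0],"grip": -1},
    {"offset": [0,0,0],"angular": [0,0,0],"grip": -1},
    {"offset": [0,0,0],"angular": [0,0,0],"grip": -1},
    {"offset": [0,0,0],"angular": [0,0,0],"grip": -1}
  ]
}}

```text
clock: 17.22
tool_pos: [0.6101, 0.0177, 0.0276]
tcp_rot: [-2.02, -1.874, -0.517]
contact_force: [-0.3, 0.3, -0.3]
finger_gap: 0.905
```

Run:
```python
from h import *
st=bot.read_state(); print(st['clock'],st['tool_pos'],st['tcp_rot'],st['contact_force'],st['finger_gap'])
d=grab('wrist'); s=grab('scene')
cv2.imwrite('pics/m3.png',np.hstack([cv2.resize(d['image'],(440,330)),cv2.resize(s['image'][225:335,330:450],(360,330))]))
```

```text
17.2167 [0.61009159 0.0176608  0.02763071] [-2.01997949 -1.87353811 -0.51734214] [-0.28484152  0.2909137  -0.33374983] 0.905207289245997
```

View pics/m3.png

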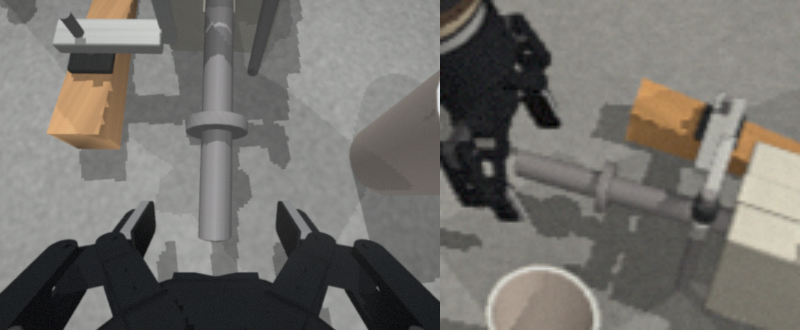

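The tube is free and still in the bore. In the composite its end is at (213,238), the flange at (216,125), and it lies on the jaw midline. The wedge still holds the catch up. Now I measure the tube's droop.

```bash
cat >> h.py <<'E'
o=np.array([.6185,.1595]); _y=np.radians(-4.4); X=np.array([np.cos(_y),np.sin(_y)]); Y=np.array([-X[1],X[0]])
def head(P): return np.dstack([(P[...,:2]-o)@X,(P[...,:2]-o)@Y,P[...,2]])*1000
E
python3 - <<'E'
from h import *
d=load('wrist'); H=head(cloud(d)); k=640/440
q=H[0:int(245*k),int(185*k):int(250*k)].reshape(-1,3); q=q[(q[:,2]>28)&(q[:,2]<75)&(abs(q[:,0])<25)]
for y in range(-165,-25,10):
    s=q[abs(q[:,1]-y)<5]
    if len(s)>20: print(y,len(s),s[:,0].min().round(1),s[:,0].max().round(1),'top',np.percentile(s[:,2],95).round(1))
print('tip',np.percentile(q[:,1],1)); f=q[(abs(q[:,0]-3)>12)]; print('flange y',np.percentile(f[:,1],[5,50,95]),f[:,2].max())
s=bot.read_state(); T=head(s['tool_pos'][None,None]); M=R.from_rotvec(s['tcp_rot']).as_matrix(); print('tcp head',T, 'z axis',M[:2,2]@X,M[:2,2]@Y,M[2,2])
E
```

```text
-165 270 -7.8 12.4 top 51.0
-155 1243 -7.7 12.4 top 51.5
-145 1202 -7.4 12.5 top 52.3
-135 1179 -7.1 12.5 top 53.2
-125 1145 -6.8 13.1 top 53.9
-115 1103 -6.9 13.1 top 54.7
-105 1092 -6.6 13.1 top 55.6
-95 2974 -16.5 23.4 top 66.2
-85 553 -15.3 22.1 top 57.5
-75 976 -6.0 13.9 top 58.1
-65 953 -5.6 13.9 top 58.9
-55 895 -5.7 14.0 top 59.8
-45 903 -5.4 14.8 top 60.6
-35 862 -5.4 14.8 top 61.5
tip -160.6396064828108
flange y [-97.37554223  -0.27089428   1.65124194] 63.33639490888367
tcp head [[[   2.45417683 -142.04083923   27.54923794]]] z axis -0.00035965670354409367 0.4803101255239221 -0.8770986569173672
```

>>> {"fn": "arm_command", "kwargs": {
  "motion": [
    {"offset": [0.079,0.002,0.0385],"angular": [0,0,0],"grip": -1},
    {"offset": [0.079,0.002,0.0385],"angular": [0,0,0],"grip": -1},
    {"offset": [0.079,0.002,0.0385],"angular": [0,0,0],"grip": -1},
    {"offset": [0.079,0.002,0.0385],"angular": [0,0,0],"grip": -1},
    {"offset": [0.079,0,0.0385],"angular": [0,0,0],"grip": -1}
  ]
}}

```text
clock: 17.73
tool_pos: [0.6183, 0.1058, 0.0317]
tcp_rot: [-2.02, -1.873, -0.517]
contact_force: [0.1, -0.3, -0.6]
finger_gap: 0.997
```

>>> {"fn": "arm_command", "kwargs": {
  "motion": [
    {"offset": [0,0,0],"angular": [0,0,0],"grip": -1},
    {"offset": [0,0,0],"angular": [0,0,0],"grip": -0.3},
    {"offset": [0,0,0],"angular": [0,0,0],"grip": -0.3},
    {"offset": [0,0,0],"angular": [0,0,0],"grip": -0.3},
    {"offset": [0,0,0],"angular": [0,0,0],"grip": -0.3}
  ]
}}

```text
clock: 18.15
tool_pos: [0.6183, 0.1041, 0.0315]
tcp_rot: [-2.021, -1.872, -0.517]
contact_force: [-0.8, -0.1, -0.0]
finger_gap: 0.651
```

>>> {"fn": "arm_command", "kwargs": {
  "motion": [
    {"offset": [0,0,0],"angular": [0,0,0],"grip": 1},
    {"offset": [0,0,0],"angular": [0,0,0],"grip": 1},
    {"offset": [0,0,0],"angular": [0,0,0],"grip": 1},
    {"offset": [0,0,0],"angular": [0,0,0],"grip": 1},
    {"offset": [0,0,0],"angular": [0,0,0],"grip": 1}
  ]
}}

```text
clock: 18.57
tool_pos: [0.6185, 0.1045, 0.0316]
tcp_rot: [-2.021, -1.874, -0.517]
contact_force: [0.1, -1.4, 1.0]
finger_gap: 0.217
```

Run:
```python
from h import *
d=grab('wrist'); H=head(cloud(d))
s=bot.read_state(); T=head(s['tool_pos'][None,None])[0,0]; print(s['clock'],'tcp head',T,s['contact_force'],s['finger_gap'])
# tube between pads and bar
for y in range(-80,-20,6):
    q=H[(abs(H[...,1]-y)<3)&(abs(H[...,0]-4)<11)&(H[...,2]>40)&(H[...,2]<72)]
    if len(q)>20: print(y,len(q),q[:,0].min().round(1),q[:,0].max().round(1),np.percentile(q[:,2],95).round(1))
```

```text
18.6167 tcp head [  4.23201653 -54.80001193  31.62801115] [-0.30424102 -2.18327689  0.75564977] 0.20918752519913839
-80 985 -7.0 14.9 67.6
-74 981 -6.7 15.0 64.6
-68 987 -7.0 14.9 67.4
-62 973 -7.0 15.0 68.1
-56 875 -7.0 15.0 59.9
-50 791 -7.0 14.9 60.1
-44 727 -4.7 14.9 60.6
-38 720 -4.8 15.0 61.2
-32 715 -4.9 15.0 61.7
-26 678 -4.9 15.0 62.3
```

>>> {"fn": "arm_command", "kwargs": {
  "motion": [
    {"offset": [-0.027,-0.001,-0.0133],"angular": [0,0,0],"grip": 1},
    {"offset": [-0.027,0,-0.0133],"angular": [0,0,0],"grip": 1},
    {"offset": [-0.027,-0.001,-0.0133],"angular": [0,0,0],"grip": 1},
    {"offset": [-0.027,0,-0.0133],"angular": [0,0,0],"grip": 1},
    {"offset": [-0.027,-0.001,-0.0133],"angular": [0,0,0],"grip": 1}
  ]
}}

```text
clock: 19.03
tool_pos: [0.6148, 0.0743, 0.0296]
tcp_rot: [-2.02, -1.873, -0.516]
contact_force: [-0.8, -0.4, -1.2]
finger_gap: 0.214
```

>>> {"fn": "arm_command", "kwargs": {
  "motion": [
    {"offset": [-0.036,-0.001,-0.0175],"angular": [0,0,0],"grip": 1},
    {"offset": [-0.036,-0.001,-0.0175],"angular": [0,0,0],"grip": 1},
    {"offset": [-0.036,-0.001,-0.0175],"angular": [0,0,0],"grip": 1},
    {"offset": [-0.036,-0.001,-0.0175],"angular": [0,0,0],"grip": 1},
    {"offset": [-0.036,-0.001,-0.0175],"angular": [0,0,0],"grip": 1}
  ]
}}

```text
clock: 19.45
tool_pos: [0.6112, 0.0343, 0.0282]
tcp_rot: [-2.02, -1.873, -0.517]
contact_force: [0.0, -0.4, -2.3]
finger_gap: 0.216
```

>>> {"fn": "arm_command", "kwargs": {
  "motion": [
    {"offset": [-0.053,0,-0.029],"angular": [0,0,0],"grip": 1},
    {"offset": [-0.053,0,-0.029],"angular": [0,0,0],"grip": 1},
    {"offset": [-0.053,0,-0.029],"angular": [0,0,0],"grip": 1},
    {"offset": [-0.053,0,-0.029],"angular": [0,0,0],"grip": 1},
    {"offset": [-0.053,0,-0.029],"angular": [0,0,0],"grip": 1}
  ]
}}

```text
clock: 19.87
tool_pos: [0.6067, -0.0264, 0.0283]
tcp_rot: [-2.02, -1.873, -0.517]
contact_force: [-0.3, 0.4, -3.4]
finger_gap: 0.215
```

>>> {"fn": "arm_command", "kwargs": {
  "motion": [
    {"offset": [0.072,0,-0.131],"angular": [0,0,0],"grip": 1},
    {"offset": [0.072,0,-0.131],"angular": [0,0,0],"grip": 1},
    {"offset": [0.072,0,-0.131],"angular": [0,0,0],"grip": 1},
    {"offset": [0.072,0,-0.131],"angular": [0,0,0],"grip": 1},
    {"offset": [0,0,0],"angular": [0,-0.026,0],"grip": 1}
  ]
}}

```text
clock: 20.28
tool_pos: [0.6099, -0.0284, 0.154]
tcp_rot: [-2.078, -1.924, -0.448]
contact_force: [0.8, -1.1, -2.8]
finger_gap: 0.214
```

>>> {"fn": "arm_command", "kwargs": {
  "motion": [
    {"offset": [0,0,0],"angular": [0.0126,0,-0.0282],"grip": 1},
    {"offset": [0,0,0],"angular": [0.0126,0,-0.0282],"grip": 1},
    {"offset": [0,0,0],"angular": [0,0,0],"grip": 1},
    {"offset": [0,0,0],"angular": [0,0,0],"grip": 1},
    {"offset": [0,0,0],"angular": [0,0,0],"grip": 1}
  ]
}}

```text
clock: 20.7
tool_pos: [0.6064, -0.0251, 0.1473]
tcp_rot: [-1.862, -2.092, -0.395]
contact_force: [-0.1, 1.2, -4.4]
finger_gap: 0.216
```

```bash
cat > plan.py <<'E'
from h import *
s=bot.read_state(); p=s['tool_pos']; M=R.from_rotvec(s['tcp_rot']).as_matrix()
print(s['clock'],p.round(4),'force',s['contact_force'].round(1),'gap',s['finger_gap'])
tx=M[:,0]; print('tool x yaw',np.degrees(np.arctan2(M[1,0],M[0,0])),'y yaw',np.degrees(np.arctan2(M[1,1],M[0,1])),'y elev',np.degrees(np.arcsin(M[2,1])),'tilt',np.degrees(np.arccos(-M[2,2])))
def go(delta): print('world mm',np.round(np.array(delta)*1000,1),'-> tool units',(M.T@np.array(delta)/.2).round(4))
E
python3 - <<'E'
from plan import *
ax=M[:,0]*np.cos(np.radians(24))+M[:,2]*np.sin(np.radians(24)); print('tube +y dir est',ax)
G=p-.020*M[:,2]; C=G+.0125*ax; print('CG est',C)
go(np.array([.461,-.309,C[2]])-C)
E
```

```text
20.7 [ 0.6064 -0.0251  0.1473] force [-0.1  1.2 -4.4] gap 0.21561088685193086
tool x yaw 96.63027131213207 y yaw 6.661451245126901 y elev -0.06983683070766065 tilt 24.059351454419247
tube +y dir est [-0.11600119  0.99324854  0.00103421]
CG est [ 0.60589219 -0.02074578  0.16558515]
world mm [-144.9 -288.3    0. ] -> tool units [-1.2309 -0.8868 -0.5484]
```

>>> {"fn": "arm_command", "kwargs": {
  "motion": [
    {"offset": [-0.123,-0.0887,-0.0548],"angular": [0,0,0],"grip": 1},
    {"offset": [-0.123,-0.0887,-0.0548],"angular": [0,0,0],"grip": 1},
    {"offset": [-0.123,-0.0887,-0.0548],"angular": [0,0,0],"grip": 1},
    {"offset": [-0.123,-0.0887,-0.0548],"angular": [0,0,0],"grip": 1},
    {"offset": [-0.123,-0.0887,-0.0548],"angular": [0,0,0],"grip": 1}
  ]
}}

```text
clock: 21.12
tool_pos: [0.5334, -0.1701, 0.1475]
tcp_rot: [-1.862, -2.093, -0.396]
contact_force: [-0.0, -0.7, -3.5]
finger_gap: 0.213
```

>>> {"fn": "arm_command", "kwargs": {
  "motion": [
    {"offset": [-0.123,-0.0887,-0.0548],"angular": [0,0,0],"grip": 1},
    {"offset": [-0.123,-0.0887,-0.0548],"angular": [0,0,0],"grip": 1},
    {"offset": [-0.123,-0.0887,-0.0548],"angular": [0,0,0],"grip": 1},
    {"offset": [-0.123,-0.0887,-0.0548],"angular": [0,0,0],"grip": 1},
    {"offset": [-0.123,-0.0887,-0.0548],"angular": [0,0,0],"grip": 1}
  ]
}}

```text
clock: 21.53
tool_pos: [0.4612, -0.3144, 0.1475]
tcp_rot: [-1.862, -2.092, -0.397]
contact_force: [0.7, -0.8, -2.7]
finger_gap: 0.213
```

>>> {"fn": "arm_command", "kwargs": {
  "motion": [
    {"offset": [0,0,0],"angular": [0.0009,0,0.002],"grip": 1},
    {"offset": [0,0,0],"angular": [0,0,0],"grip": 1},
    {"offset": [0,0,0],"angular": [0,0,0],"grip": 1},
    {"offset": [0,0,0],"angular": [0,0,0],"grip": 1},
    {"offset": [0,0,0],"angular": [0,0,0],"grip": 1}
  ]
}}

```text
clock: 21.95
tool_pos: [0.4628, -0.312, 0.1476]
tcp_rot: [-1.863, -2.088, -0.391]
contact_force: [0.6, -0.3, -2.5]
finger_gap: 0.211
```

Run:
```python
from plan import *
d=grab('wrist'); s=grab('scene'); t=grab('top'); print(d['xyz'],d['attitude'])
cv2.imwrite('pics/m4.png',np.vstack([cv2.resize(d['image'],(533,400),interpolation=cv2.INTER_AREA),cv2.resize(s['image'][170:245,190:323],(533,200*3//2))[:200]]))
P=cloud(d); np.save('pics/P.npy',P)
```

```text
21.95 [ 0.4628 -0.312   0.1476] force [ 0.6 -0.3 -2.5] gap 0.21138187547370174
tool x yaw 96.46108668194591 y yaw 6.597807052749104 y elev -0.3061975588620433 tilt 24.06322928069921
[ 0.46318578 -0.3051424   0.30632429] [-3.00218633 -0.17239707  0.02006176]
```

View pics/m4.png

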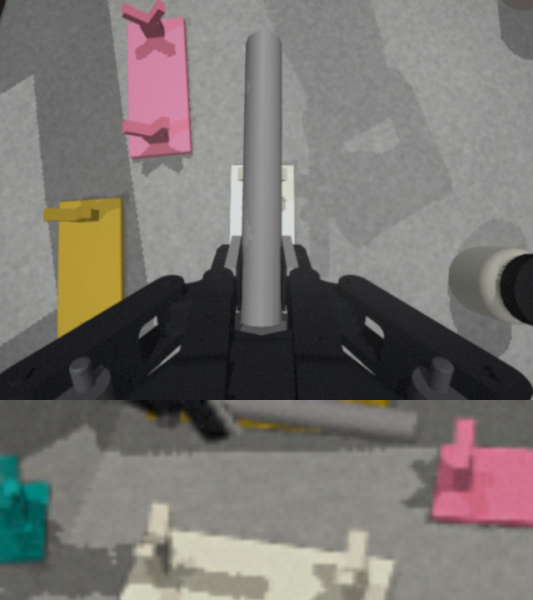

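In the wrist view, the rest's +y edge corners are at (231,165) and (295,165), and the tube's +y end is at (264,33), centred on the rest. Now I compute the correction.

Run:
```python
from plan import *
d=load('wrist'); P=np.load('pics/P.npy')
e=world(d,np.array([(231,165),(295,165)])*640/533,.008); print('plate +y corners',(e*1000).round(1), np.linalg.norm(e[0]-e[1]))
# tube points
u=np.array([-np.sin(np.radians(6.46)),np.cos(np.radians(6.46))]); n=np.array([u[1],-u[0]])
v=P[40:,:][...]; m=(P[...,2]>.13)&(P[...,2]<.2); m[:,:290]=0; m[:,345:]=0; m[:30]=0; m[300:]=0
q=P[m]; a=(q[:,:2]-p[:2])@u*1000; l=(q[:,:2]-p[:2])@n*1000
print('along max',np.percentile(a,[99,99.8]),'lat',np.percentile(l,[2,98]))
for c in range(20,125,15):
    s=abs(a-c)<5
    if s.sum()>20: print(c,s.sum(),'top',np.percentile(q[s,2],95)*1000,'lat',((np.percentile(l[s],3)+np.percentile(l[s],97))/2).round(2))
# rest notch heights in wrist and in top cloud
t=load('top'); 
k=(P[...,2]>.03)&(P[...,2]<.055)&(abs(P[...,0]-.46)<.05)&(P[...,1]>-.28)&(P[...,1]<-.2); r=P[k]; print('notch pts',len(r),r.mean(0) if len(r) else 0,r.min(0) if len(r) else 0,r.max(0) if len(r) else 0)
```

```text
22.1 [ 0.4628 -0.3123  0.1478] force [ 0.3 -0.1 -1.9] gap 0.212485995496073
tool x yaw 96.47085645929404 y yaw 6.604683778578509 y elev -0.30010322152837915 tilt 24.035789283802202
plate +y corners [[ 419.9 -230.9    8. ]
 [ 489.4 -223.     8. ]] 0.06994855819162032
along max [112.72859929 114.02418436] lat [-8.40904416 10.90751254]
20 1195 top 175.51897648937796 lat 0.89
35 1137 top 175.4822913644232 lat 1.07
50 1093 top 175.5051111838773 lat 1.03
65 1034 top 175.41750657401948 lat 1.21
80 983 top 175.41627067200764 lat 1.44
95 947 top 175.42708340949966 lat 1.39
110 808 top 175.2593841469068 lat 1.61
notch pts 192 [ 0.45588102 -0.24517351  0.04507183] [ 0.43204577 -0.25295502  0.03959263] [ 0.47970442 -0.23674669  0.04989243]
```

Run:
```python
from plan import *
go([.0001,-.0024,-.1145]); go([0,0,-.001])
```

```text
22.1 [ 0.4628 -0.3123  0.1478] force [ 0.3 -0.1 -1.9] gap 0.212485995496073
tool x yaw 96.47085645929404 y yaw 6.604683778578509 y elev -0.30010322152837915 tilt 24.035789283802202
world mm [ 1.000e-01 -2.400e+00 -1.145e+02] -> tool units [-0.2441  0.0021  0.518 ]
world mm [ 0.  0. -1.] -> tool units [-0.002   0.      0.0046]
```

>>> {"fn": "arm_command", "kwargs": {
  "motion": [
    {"offset": [-0.061,0.001,0.13],"angular": [0,0,0],"grip": 1},
    {"offset": [-0.061,0.001,0.13],"angular": [0,0,0],"grip": 1},
    {"offset": [-0.061,0,0.13],"angular": [0,0,0],"grip": 1},
    {"offset": [-0.0305,0,0.064],"angular": [0,0,0],"grip": 1},
    {"offset": [-0.0305,0,0.064],"angular": [0,0,0],"grip": 1}
  ]
}}

```text
clock: 22.52
tool_pos: [0.4623, -0.3146, 0.0318]
tcp_rot: [-1.862, -2.086, -0.391]
contact_force: [-0.1, -0.1, -2.9]
finger_gap: 0.215
```

>>> {"fn": "arm_command", "kwargs": {
  "motion": [
    {"offset": [0,0,0],"angular": [0,0,0],"grip": 1},
    {"offset": [0,0,0],"angular": [0,0,0],"grip": 1},
    {"offset": [0,0,0],"angular": [0,0,0],"grip": 1},
    {"offset": [-0.002,0,0.0046],"angular": [0,0,0],"grip": 1},
    {"offset": [-0.002,0,0.0046],"angular": [0,0,0],"grip": 1}
  ]
}}

```text
clock: 22.93
tool_pos: [0.4634, -0.3165, 0.0329]
tcp_rot: [-1.866, -2.091, -0.391]
contact_force: [-0.6, 0.6, -2.3]
finger_gap: 0.213
```

>>> {"fn": "arm_command", "kwargs": {
  "motion": [
    {"offset": [-0.002,0,0.0046],"angular": [0,0,0],"grip": 1},
    {"offset": [-0.002,0,0.0046],"angular": [0,0,0],"grip": 1},
    {"offset": [0,0,0],"angular": [0,0,0],"grip": 1},
    {"offset": [0,0,0],"angular": [0,0,0],"grip": 1},
    {"offset": [0,0,0],"angular": [0,0,0],"grip": 1}
  ]
}}

```text
clock: 23.35
tool_pos: [0.4625, -0.3155, 0.0293]
tcp_rot: [-1.864, -2.088, -0.391]
contact_force: [0.5, 0.2, -2.8]
finger_gap: 0.216
```

>>> {"fn": "arm_command", "kwargs": {
  "motion": [
    {"offset": [0.001,0,0.004],"angular": [0,0,0],"grip": 1},
    {"offset": [0.001,0,0.004],"angular": [0,0,0],"grip": 1},
    {"offset": [0,0,0],"angular": [0,0,0],"grip": 1},
    {"offset": [0,0,0],"angular": [0,0,0],"grip": 1},
    {"offset": [0,0,0],"angular": [0,0,0],"grip": 1}
  ]
}}

```text
clock: 23.77
tool_pos: [0.4623, -0.3145, 0.0279]
tcp_rot: [-1.864, -2.088, -0.391]
contact_force: [-0.2, 0.4, -2.1]
finger_gap: 0.217
```

>>> {"fn": "arm_command", "kwargs": {
  "motion": [
    {"offset": [-0.001,0,0.0023],"angular": [0,0,0],"grip": 1},
    {"offset": [-0.001,0,0.0023],"angular": [0,0,0],"grip": 1},
    {"offset": [0,0,0],"angular": [0,0,0],"grip": 1},
    {"offset": [0,0,0],"angular": [0,0,0],"grip": 1},
    {"offset": [0,0,0],"angular": [0,0,0],"grip": 1}
  ]
}}

```text
clock: 24.18
tool_pos: [0.4625, -0.3146, 0.027]
tcp_rot: [-1.865, -2.088, -0.391]
contact_force: [0.6, 0.1, -2.1]
finger_gap: 0.214
```

Still no contact, since the force still reads just the tube's weight. I go on in small steps.

>>> {"fn": "arm_command", "kwargs": {
  "motion": [
    {"offset": [-0.001,0,0.0023],"angular": [0,0,0],"grip": 1},
    {"offset": [-0.001,0,0.0023],"angular": [0,0,0],"grip": 1},
    {"offset": [0,0,0],"angular": [0,0,0],"grip": 1},
    {"offset": [0,0,0],"angular": [0,0,0],"grip": 1},
    {"offset": [0,0,0],"angular": [0,0,0],"grip": 1}
  ]
}}

```text
clock: 24.6
tool_pos: [0.4627, -0.3146, 0.0267]
tcp_rot: [-1.864, -2.088, -0.392]
contact_force: [0.2, 0.4, 3.1]
finger_gap: 0.214
```

>>> {"fn": "arm_command", "kwargs": {
  "motion": [
    {"offset": [-0.001,0,0.0023],"angular": [0,0,0],"grip": 1},
    {"offset": [-0.001,0,0.0023],"angular": [0,0,0],"grip": 1},
    {"offset": [0,0,0],"angular": [0,0,0],"grip": 1},
    {"offset": [0,0,0],"angular": [0,0,0],"grip": 1},
    {"offset": [0,0,0],"angular": [0,0,0],"grip": 1}
  ]
}}

```text
clock: 25.02
tool_pos: [0.4628, -0.3146, 0.0265]
tcp_rot: [-1.864, -2.088, -0.392]
contact_force: [-0.7, 1.6, 8.0]
finger_gap: 0.218
```

```bash
cat > fit.py <<'E'
from plan import *
d=grab('wrist'); P=cloud(d)
rc=np.array([.4634,-.3111]); u=np.array([-np.sin(np.radians(6.1)),np.cos(np.radians(6.1))]); n=np.array([u[1],-u[0]])
a=(P[...,:2]-rc)@u*1000; l=(P[...,:2]-rc)@n*1000; z=P[...,2]*1000
m=(abs(l)<11)&(z>44)&(z<62)&(a>15)&(a<130)
for c in(30,50,66,80,95): 
    s=m&(abs(a-c)<4); print(c,s.sum(),'top',np.percentile(z[s],90).round(1) if s.sum() else 0,'lat',((l[s].min()+l[s].max())/2).round(1) if s.sum() else 0)
print('tube end',np.percentile(a[m],[99,99.8]))
k=(z>38)&(z<52)&(abs(l)>14)&(abs(l)<24)&(a>45)&(a<80); print('notch tips a',np.percentile(a[k],[5,50,95]),'l',np.percentile(l[k],[2,98]),k.sum())
pl=(z>4)&(z<12)&(abs(l)<40)&(a>60)&(a<95)&(abs(l)>22); print('plate edge',np.percentile(a[pl],99),'l',np.percentile(l[pl],[1,99]))
E
python3 fit.py
```

```text
25.0167 [ 0.4628 -0.3146  0.0265] force [-0.7  1.6  8. ] gap 0.2176549090089936
tool x yaw 96.43895393504069 y yaw 6.555134241173489 y elev -0.2600576531462088 tilt 24.074044481416035
30 903 top 54.3 lat -0.6
50 856 top 54.2 lat -0.5
66 812 top 54.2 lat -0.6
80 786 top 54.2 lat -0.5
95 743 top 54.3 lat -0.3
tube end [109.2195574  110.42563735]
notch tips a [60.63472137 65.21041582 71.84440864] l [-23.41057028  22.67788017] 1323
plate edge 84.20358883995398 l [-35.19087383  34.15782939]
```

The tube is level (top 54.3 mm), its end is at +110 mm and the notch is centred at +66 mm, so its middle is central. I relieve the pressing and let go.

>>> {"fn": "arm_command", "kwargs": {
  "motion": [
    {"offset": [0.002,0,-0.0045],"angular": [0,0,0],"grip": 1},
    {"offset": [0,0,0],"angular": [0,0,0],"grip": 0.5},
    {"offset": [0,0,0],"angular": [0,0,0],"grip": 0.3},
    {"offset": [0,0,0],"angular": [0,0,0],"grip": -0.2},
    {"offset": [0,0,0],"angular": [0,0,0],"grip": -0.6}
  ]
}}

```text
clock: 25.48
tool_pos: [0.462, -0.3144, 0.0254]
tcp_rot: [-1.864, -2.087, -0.391]
contact_force: [0.3, -0.1, 0.0]
finger_gap: 0.62
```

>>> {"fn": "arm_command", "kwargs": {
  "motion": [
    {"offset": [0,0,0],"angular": [0,0,0],"grip": -1},
    {"offset": [0,0,0],"angular": [0,0,0],"grip": -1},
    {"offset": [0,0,0],"angular": [0,0,0],"grip": -1},
    {"offset": [0,0,0],"angular": [0,0,0],"grip": -1},
    {"offset": [0,0,0],"angular": [0,0,0],"grip": -1}
  ]
}}

```text
clock: 25.9
tool_pos: [0.4623, -0.3145, 0.0259]
tcp_rot: [-1.864, -2.088, -0.391]
contact_force: [0.3, -0.1, -0.4]
finger_gap: 0.998
```

```bash
python3 fit.py; python3 -c "
from plan import *
go([0,0,.1])"
```

```text
25.9 [ 0.4623 -0.3145  0.0259] force [ 0.3 -0.1 -0.4] gap 0.9981673900686245
tool x yaw 96.3954842338431 y yaw 6.531037619897142 y elev -0.3040401641928033 tilt 24.031192447653414
30 911 top 54.3 lat -0.6
50 859 top 54.3 lat -0.5
66 818 top 54.2 lat -0.6
80 789 top 54.4 lat -0.4
95 756 top 54.2 lat -0.5
tube end [108.97432982 110.06118071]
notch tips a [60.61381651 65.22095845 71.76438715] l [-23.35620349  22.78583465] 1335
plate edge 84.15249250263355 l [-35.17674408  34.11884436]
25.95 [ 0.4624 -0.3145  0.026 ] force [-0.3 -0.1 -0.1] gap 1.0012738339201566
tool x yaw 96.39680708396148 y yaw 6.531630796866601 y elev -0.3024314455454019 tilt 24.02920579716246
world mm [  0.   0. 100.] -> tool units [ 0.2036 -0.0026 -0.4567]
```

>>> {"fn": "arm_command", "kwargs": {
  "motion": [
    {"offset": [0.03,0,-0.07],"angular": [0,0,0],"grip": -1},
    {"offset": [0.06,-0.001,-0.137],"angular": [0,0,0],"grip": -1},
    {"offset": [0.08,-0.001,-0.18],"angular": [0,0,0],"grip": -1},
    {"offset": [0.08,-0.001,-0.18],"angular": [0,0,0],"grip": -1},
    {"offset": [0.06,0,-0.137],"angular": [0,0,0],"grip": -1}
  ]
}}

```text
clock: 26.37
tool_pos: [0.4632, -0.3157, 0.1844]
tcp_rot: [-1.866, -2.091, -0.391]
contact_force: [0.4, -1.1, 0.9]
finger_gap: 1.0
```

>>> {"fn": "arm_command", "kwargs": {
  "motion": [
    {"offset": [-0.15,0,0],"angular": [0,0,0],"grip": -1},
    {"offset": [-0.15,0,0],"angular": [0,0,0],"grip": -1},
    {"offset": [0,0,0],"angular": [0,0,0],"grip": -1},
    {"offset": [0,0,0],"angular": [0,0,0],"grip": -1},
    {"offset": [0,0,0],"angular": [0,0,0],"grip": -1}
  ]
}}

```text
clock: 26.78
tool_pos: [0.4686, -0.3691, 0.1558]
tcp_rot: [-1.864, -2.087, -0.392]
contact_force: [-0.7, 1.0, 0.1]
finger_gap: 1.003
```

```bash
python3 fit.py
python3 - <<'E'
from h import *
d=load('wrist'); s=grab('scene'); t=grab('top')
a=cv2.resize(d['image'],(400,300)); b=cv2.resize(s['image'][160:310,190:390],(400,300)); e=cv2.resize(s['image'][200:350,330:530],(400,300)); f=cv2.resize(t['image'][140:350,160:440],(400,300))
cv2.imwrite('pics/m5.png',np.vstack([np.hstack([a,b]),np.hstack([e,f])]))
P=cloud(t); H=head(P)
def rg(n,k): print(n,k.sum(),np.median(H[k],0).round(1))
rg('bar top',(abs(H[...,0]+8)<20)&(abs(H[...,1]+19)<4)&(H[...,2]>60))
rg('arm top',(abs(H[...,0]+75)<30)&(abs(H[...,1]+23)<8)&(H[...,2]>30))
for n,c in(('jar',(.695,-.319)),('beaker',(.752,.046)),('bottle',(.407,.3275))):
    k=(np.hypot(P[...,0]-c[0],P[...,1]-c[1])<.07)&(P[...,2]>.05)&(P[...,2]<.2); print(n,k.sum(),np.round(cv2.minAreaRect((P[k][:,:2]*1000).astype(np.float32))[0],1))
E
```

```text
26.7833 [ 0.4686 -0.3691  0.1558] force [-0.7  1.   0.1] gap 1.0034715178232867
tool x yaw 96.38555638180142 y yaw 6.5229914321316285 y elev -0.3075444907698317 tilt 24.080835884154
30 231 top 54.3 lat -0.1
50 216 top 54.4 lat -0.3
66 217 top 54.5 lat -0.4
80 219 top 54.4 lat -0.5
95 217 top 54.4 lat -0.6
tube end [109.55686493 110.47173517]
notch tips a [60.82410029 65.6325324  72.33953519] l [-23.7141661   22.94194774] 380
plate edge 85.27801494925637 l [-35.40544223  33.7117614 ]
bar top 43 [ -7.6 -19.   98.2]
arm top 126 [-75.7 -23.1  52.9]
jar 469 [ 694.5 -319.3]
beaker 293 [752.8  45.9]
bottle 541 [408.  327.3]
```

View pics/m5.png

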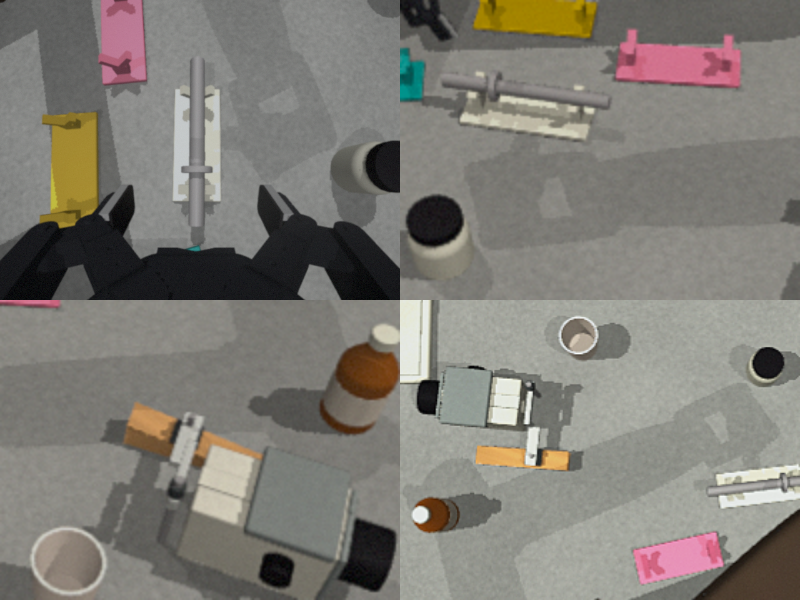

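The tube lies in both notches of the white rest: wrist panel, from (197,60) to (197,238), with the flange at (197,170). The wedge is still under the foot with the catch up, and the jar, beaker and bottle have not moved. I'm handing in.

```bash
python3 -c "
from cell import bot
print(bot.hand_in()); print(bot.read_state()['clock'])"
```

```text
the job is handed in; nothing more can be done
None
the job is handed in; nothing more can be done
```

The job is done and handed in at about 27 s on the clock; the hand-in gives no verdict.

- **Wedge and catch:** I pushed the wedge, thin end first, under the foot. The push took 7–9 N and went firm at about 18 N, where I stopped and let go. The last check had the catch still fully up, with the arm top at 52.9 mm (53 expected).
- **Tube:** I drew it out 86 mm by its end and let it go with about 58 mm still in the bore. I then gripped it again near its balance point and drew it clear.
- **Laying it down:** I lowered it onto the white rest until I felt contact (8 N at most) and released it. It lies level in both notches, with its middle within about 1 mm of midway.
- **Bystanders:** The jar, beaker and bottle were within 1 mm of where they started, and the gripper was clear of everything.
- **Disagreement between cameras:** The top camera put things about 4–6 mm lower in x than the wrist camera. I used the wrist camera, and the grips and the placing bore it out. No check failed.

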